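# Nest the weighing cups and hold the nut tray over them

### The arm

A 6-joint arm with a two-finger parallel gripper is mounted at the origin on the work surface. World frame = base frame: x ahead of the robot, y to its left, z up, the work surface at z = 0. Lengths are in m, angles in rad, forces in N, time in s.
With the tool pointing down it reaches from about 0.25 to 0.775 m from the base axis. Payload 8.9 kg.
Tool frame: the origin (TCP) lies at the very end of the fingers, on their centre line; the grasp point (between the pads) lies tcp_to_grasp behind it (tcp_to_grasp is the distance from the TCP to the grasp point, in m); z points along the fingers, x is the direction in which the jaws open and shut, and the axes are right-handed (so a half turn about z gives the same grasp; the last joint's range is limited). The gripper opens to 85 mm and grips with 20 to 120 N. Pads are 22 mm wide; open, the fingers measure 114 mm over their backs; the gripper's body (76 mm by 85 mm) begins 54 mm behind the grasp point. The pads swing forward as they close: fully open they stand 13 mm farther back than shut.
Start: joints at [1.098, 0.291, -0.153, 1.127, 0, 1.431], TCP at [0.172, 0.496, 0.231] pointing down, gripper open.
Joint ranges: [-2.52, 2.52], [-0.91, 1.74], [-1.3, 1.37], [-1.96, 2.02], [-1.52, 1.47], [-3.14, 3.14]. Speed limits (rad/s): [2.22, 2.22, 2.79, 3.14, 3.14, 3.14].

### API

Orientations are given as a 3x3 rotation matrix whose columns are the frame's x, y, z axes.
In Python, from rig import * gives the robot as it stands.
- The arm moves only by the tool drive_tool, never from a script. Its arguments are lists of equal length, an entry for each row: "hand": the opening, from 0 (shut) to 1 (fully open); "slide": the shift along the tool's x, y, z in m, a list of three; "turn": the turn, a rotation vector about the tool's x, y, z in rad, a list of three. A call has 1 to 8 rows; each row shifts and turns the commanded pose from where the row before left it, along the tool's axes as they then stand; what a row does not reach is not made up. A row lasts 1/8 s, in which the tool goes at most 62.5 mm and 10.7 degrees, less where a joint would pass 70% of its speed; a pose out of reach is approached as far as the arm can. A call with a gripper value outside its range is refused whole. The fingers move at their own pace and stop on an object; "grip_force" is the grip in N (left out, the last holds). Time passes only in rows, so rows that do not move let the fingers close. It gives the time, the measured TCP pose, the force and the opening at its end, in the units of the state.
- get_state(): the state, without advancing time (a new reading comes with each control period).
- read_camera(name): name is "scene" or "top"; returns a dict with "img" (480x640x3 uint8, blue, green, red), "K" (3x3 intrinsics, pixels), "rvec" (rotation vector, rad) and "tvec" (3), from world to camera coordinates, as OpenCV has them. Camera axes: x right, y down, z forward; pixel columns grow to the right and rows downward; lengths in m; the calibration is good to about 2 mm. A picture is of the moment at which its call begins. There is no depth.
- finish_job(): hands the job in, once; it reports no verdict.
The state is a dict: "t": time; "joint_pos": joint angles; "qd": joint speeds; "tau": joint torques, N m; "tool_pos": TCP position; "tcp_rot": TCP orientation; "contact_force": force on the tool from outside, world axes, zero at the start; "moment": the same for the moment, N m; "gripper_width": finger opening in m.
Only numpy, scipy, OpenCV 4.12 (cv2) and the standard library are available. Lean on these libraries where they do the work, as an engineer would, in place of code of your own. Each camera call takes 0.05 s, during which the arm holds its last target.

### The job

Make up the weighing set on the balance: stand the medium cup in the wide dish on the pan, let go, then stand the small cup inside the medium one - set down, not dropped. Then lift the sample tray by its grip block, carry it level with the loose nut staying in its pocket, and finish while holding it still and level with the pocket centred over the mouth of the small cup, its underside about 3 cm clear above the rim, ready for a colleague to tip the nut in. Leave the dish on the pan and disturb nothing else on the bench.

Things in the scene. Friction and masses are not known exactly. Their poses are not given: they have to be found in the camera images.
- balance: low grey laboratory balance, 240 x 180 mm, body 28 mm high, fixed to the bench; a white control strip on the robot's side (local -x) reaches 38 mm; the round steel pan (126 mm across) is 30 mm behind the middle (local +x) and its top is 38 mm above the bench. Origin: centre of its underside.
- pan (a point): centre of the top of the balance pan
- dish: wide low round steel dish, loose on the pan: 100 mm outside diameter, 40 mm high, wall 3 mm, inner floor 4 mm above its underside. Open top. Origin: centre of its underside, z up.
- cup_m: medium cup: plain straight steel cup, 64 mm outside diameter, 75 mm high, wall 3 mm (58 mm inside), inner floor 4 mm above its underside, about 130 g. Standing mouth up on the bench. Origin: centre of its underside, z up. Standing in the dish, its rim is 39 mm above the dish's rim.
- cup_s: small cup: narrow tall straight steel cup, 40 mm outside diameter, 105 mm high, wall 2.5 mm, inner floor 4 mm above its underside, 100 g. Stands mouth up on the bench; small and medium cup may swap places. Origin: centre of its underside, z up. Standing in the medium cup, its rim is 34 mm above that cup's rim.
- cup_s_rim (a point): centre of the small cup's mouth, at rim height (z up along the cup)
- tray: loose aluminium sample tray, 170 mm (local x) by 80 mm, floor 4 mm thick, edge lip 12 mm high, 240 g. On it stand, at local x = -30 mm, an upright grey grip block (see point handle_top) and, at local x = +45 mm, the nut's pocket: a low ring, 40 mm inside and 47 mm outside diameter, 3 mm above the tray's floor. Origin: centre of its underside, z up.
- pocket (a point): centre of the pocket, on the tray's floor (4 mm above the tray's underside)
- pocket_ball (a point): 12 mm above the centre of the pocket's floor: where the nut's centre is when the nut lies in mid-pocket
- handle_top (a point): centre of the top of the tray's grip block, 58 mm above the tray's underside. The block is 14 mm thick along the tray's x and 40 mm wide along its y, with 45 mm of free tray floor on either side along x; grip it across its 14 mm thickness.
- nut: round brown nut in its shell, a 24 mm ball of 12 g, loose in the tray's pocket (it can roll 10 mm to any side there, and leaves over the ring if the tray is tipped 40 degrees or jerked). Origin: turns with the nut; use point nut_center.
- nut_center (a point): centre of the nut
- jar: bystander: glass jar with a green cap, 56 mm diameter, 85 mm high. Origin: centre of its underside.
- meter: bystander: white hand-held meter lying flat, 130 x 50 x 24 mm. Origin: centre of its underside.
- petri: bystander: shallow white dish, 90 mm diameter, 16 mm high. Origin: centre of its underside.
- sample: bystander: small white block, 42 x 42 x 22 mm. Origin: centre of its underside.
- spray: bystander: white spray bottle with a red head, 72 mm diameter, 195 mm high. Origin: centre of its underside.
- spatula: bystander: spatula lying flat, 180 mm long (along local x). Origin: on its underside.

How it is judged:
On the way, in this order (a step that is already met when the one before it is completed fails the run):
1. the medium cup stands on the floor of the dish, let go (horizontal distance between cup_m and dish below 0.022 m and z of cup_m in the frame of dish between -0.002 and 0.009 m and angle between cup_m's own z axis and vertical below 0.12 rad and contact force between the fingers and cup_m below 0.05 N), for 0.2 s.
2. the small cup stands on the floor of the medium cup, let go (horizontal distance between cup_m and dish below 0.022 m and z of cup_m in the frame of dish between -0.002 and 0.009 m and angle between each of cup_m, cup_s's own z axis and vertical below 0.12 rad and horizontal distance between cup_s and cup_m below 0.014 m and z of cup_s in the frame of cup_m between -0.002 and 0.009 m and contact force between the fingers and cup_s below 0.05 N), for 0.2 s.
3. the tray is lifted by the gripper, the nut in its pocket (height (world z) of tray above 0.06 m and contact force between the fingers and tray above 1 N and distance between nut_center and pocket_ball below 0.02 m), for 0.2 s.
At the end, for the whole second after the job is handed in: Dish on pan (40 mm), medium cup on its floor, small cup on the medium's floor, upright, released. Gripper holds the tray free of them: still, within 0.12 rad of level, pocket within 20 mm of the small cup's axis, underside 10-60 mm above its rim, nut in the pocket (all of step 2 and distance between nut_center and pocket_ball below 0.02 m and horizontal distance between dish and pan below 0.04 m and z of dish in the frame of pan below 0.008 m and angle between dish's own z axis and vertical below 0.1 rad and horizontal distance between pocket and cup_s_rim below 0.02 m and z of pocket in the frame of cup_s_rim between 0.014 and 0.064 m and angle between tray's own z axis and vertical below 0.12 rad and linear speed of tray below 0.03 m/s and angular speed of tray below 0.2 rad/s and linear speed of nut below 0.08 m/s and contact force between the fingers and tray above 1 N and contact force between each of the fingers, tray and cup_m below 0.05 N and contact force between each of the fingers, tray and dish below 0.05 N and contact force between tray and cup_s below 0.05 N and contact force between tray and balance below 0.05 N and contact force between tray and spray below 0.05 N); the arm keeps its last pose, push and grip.
It fails at once if the nut leaves the tray's pocket (distance between nut_center and pocket_ball above 0.022 m).
It fails at once if the tray is tipped more than about 23 degrees (0.4 rad) (angle between tray's own z axis and vertical above 0.4 rad).
It fails at once if a cup is dropped or knocked (faster than 0.7 m/s while not held) ((linear speed of cup_m above 0.7 m/s and contact force between the fingers and cup_m below 0.05 N) or (linear speed of cup_s above 0.7 m/s and contact force between the fingers and cup_s below 0.05 N)).
It fails at once if another thing on the bench is moved by more than 30 mm (distance of any of jar, meter, petri, sample, spray, spatula from where it was at the start of the episode above 0.03 m).
It also fails if it takes over 64 s, if anything falls off the work surface, if the arm or the gripper's body presses on something with over 40 N, if the wrist force passes 120 N, or if a joint passes its speed limit or range.

## Working session

There is one attempt and no reset: what is moved stays moved. The work goes in short steps, Python scripts to look and compute and a tool call to move; the robot and the scene stay as the last step left them, time stands still between calls to the robot, and variables do not carry over. Pictures are saved under pics/ and viewed, and the job is handed in when it is done.

Besides the shell and the picture viewer there is one more tool, called after "Call:" as name(argument=value, ...) on one line, values as JSON. drive_tool: Moves the arm, as the interface text tells. Its arguments: {"type":"object","properties":{"hand":{"type":"array","items":{"type":"number"}},"slide":{"type":"array","items":{"type":"array","items":{"type":"number"}}},"turn":{"type":"array","items":{"type":"array","items":{"type":"number"}}},"grip_force":{"type":"number"}},"required":["hand","slide","turn"]}

```bash
ls; mkdir -p pics; python3 - <<'E'
from rig import *
import cv2
s=get_state(); print({k:s[k] for k in s})
for n in("scene","top"):
    c=read_camera(n); cv2.imwrite(f"pics/{n}0.png",c["img"]); print(n,c["K"],c["rvec"],c["tvec"])
E
```

```text
pics
{'t': 0.0, 'joint_pos': array([ 1.09768926e+00,  2.91333206e-01, -1.54154734e-01,  1.12669568e+00,
       -3.15003026e-05,  1.43148221e+00]), 'qd': array([-0.00022832,  0.00069316,  0.00031197,  0.00070797,  0.00082505,
        0.00028255]), 'tau': array([ 8.99224324e-04, -5.37146473e+01,  3.31366253e+01,  1.61372084e-02,
       -1.22319648e-04, -1.92338058e-05]), 'tool_pos': array([0.17180774, 0.49560741, 0.23069421]), 'tcp_rot': array([[ 3.27628551e-01,  9.44806418e-01, -6.04084762e-04],
       [ 9.44805606e-01, -3.27629068e-01, -1.24925966e-03],
       [-1.37822427e-03, -1.61449539e-04, -9.99999037e-01]]), 'contact_force': array([ 5.06939793e-01,  7.61894888e-01, -5.39992865e-04]), 'moment': array([ 0.01916201,  0.02992333, -0.00196958]), 'gripper_width': 0.08527094480155019}
scene [[601.92412646   0.         317.17446258]
 [  0.         601.92412646 243.32440207]
 [  0.           0.           1.        ]] [ 1.84191336  1.74700833 -0.65524487] [-0.07693995 -0.35597321  1.84279435]
top [[510.38444789   0.         320.17351013]
 [  0.         510.38444789 237.19132337]
 [  0.           0.           1.        ]] [ 2.1377711  -2.15301637  0.1781366 ] [0.03591633 0.53010976 1.10325825]
```

View pics/scene0.png

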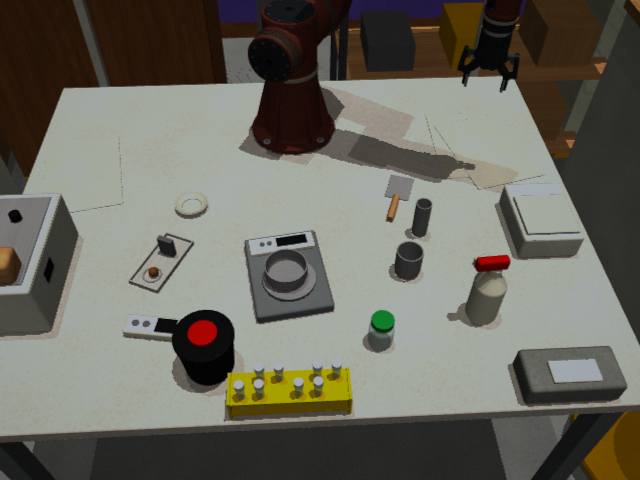

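View pics/top0.png

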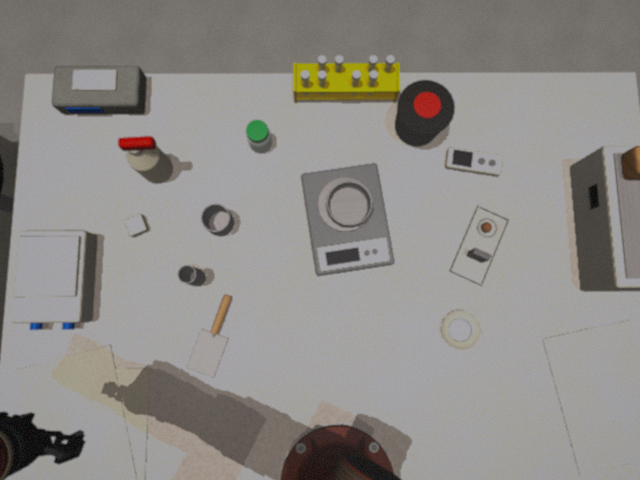

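The scene view shows the cups at about (422,217) for the small one and (408,260) for the medium one. The dish is on the balance at (287,268), and the tray is at (162,262). The top view shows the same items at (192,275), (218,220), (349,203) and (480,245). I'll enlarge them to measure.

```bash
cat > h.py <<'E'
import numpy as np, cv2
from rig import *
def cam(n):
    c=read_camera(n); c["R"]=cv2.Rodrigues(np.array(c["rvec"],float))[0]; c["t"]=np.array(c["tvec"],float).ravel(); return c
def back(c,uv,z):
    uv=np.atleast_2d(np.array(uv,float)); d=(np.linalg.inv(c["K"])@np.c_[uv,np.ones(len(uv))].T).T@c["R"]
    o=-c["R"].T@c["t"]; return o+d*((z-o[2])/d[:,2])[:,None]
def proj(c,P):
    return cv2.projectPoints(np.atleast_2d(np.array(P,float)),np.array(c["rvec"],float),c["t"],c["K"],None)[0].reshape(-1,2)
def crop(c,u0,v0,w,h,s,name):
    im=cv2.resize(c["img"][v0:v0+h,u0:u0+w],None,fx=s,fy=s,interpolation=cv2.INTER_CUBIC)
    im=cv2.convertScaleAbs(im,alpha=1.3,beta=10)
    for k in range(0,w,10): cv2.putText(im,str(u0+k),(k*s,8),0,.3,(0,0,255),1); cv2.line(im,(k*s,10),(k*s,14),(0,0,255),1)
    for k in range(0,h,10): cv2.putText(im,str(v0+k),(0,k*s+4),0,.3,(0,0,255),1)
    cv2.imwrite("pics/"+name,im)
E
python3 - <<'E'
from h import *
c=cam("top"); 
crop(c,165,190,90,110,5,"a1.png"); crop(c,295,155,105,125,5,"a2.png"); crop(c,435,190,90,100,6,"a3.png")
s=cam("scene")
crop(s,380,170,60,120,5,"b1.png"); crop(s,125,225,80,75,7,"b3.png"); crop(s,240,225,100,100,6,"b2.png")
import cv2,numpy as np
a=lambda *f:[cv2.imread("pics/"+x) for x in f]
def st(o,ims):
    H=max(i.shape[0] for i in ims); cv2.imwrite(o,np.hstack([cv2.copyMakeBorder(i,0,H-i.shape[0],0,4,0) for i in ims]))
E
```

```text
(no output)
```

View pics/a1.png

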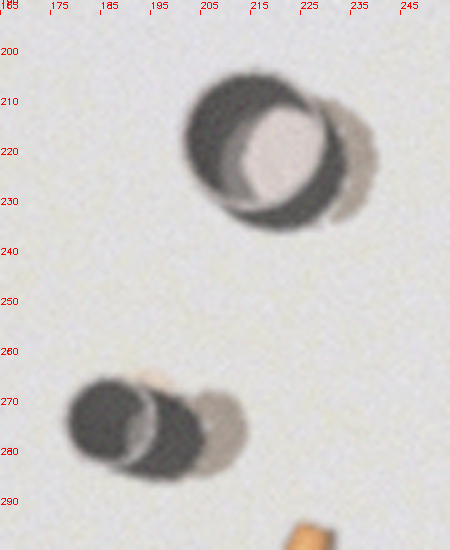

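View pics/a2.png

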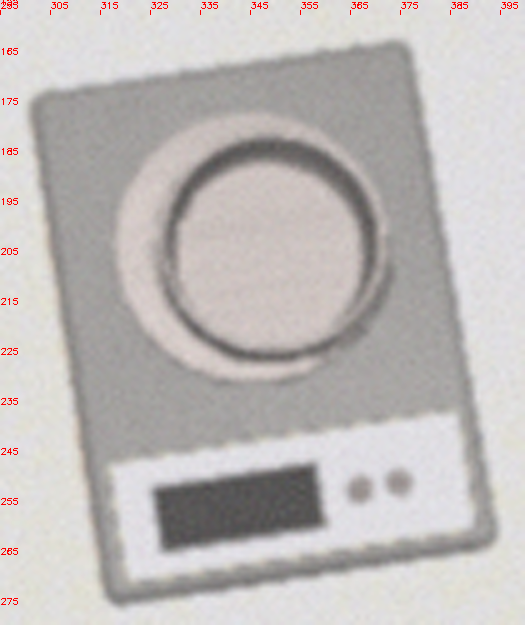

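View pics/a3.png

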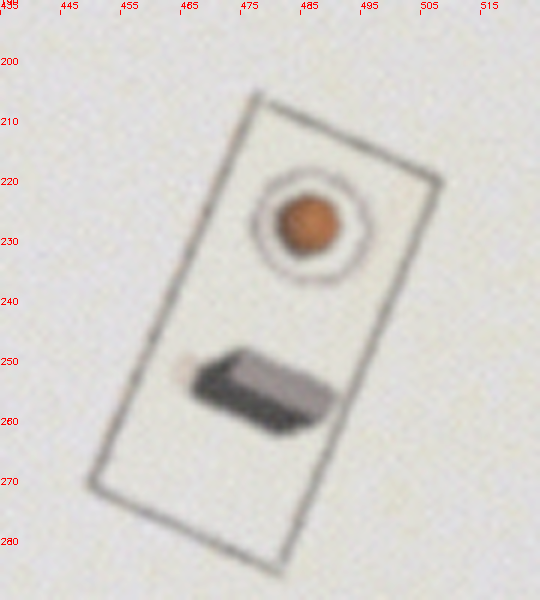

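View pics/b1.png

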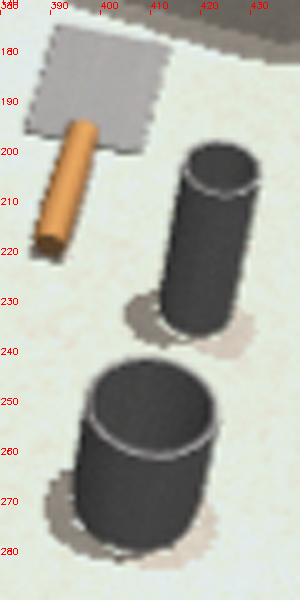

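View pics/b2.png

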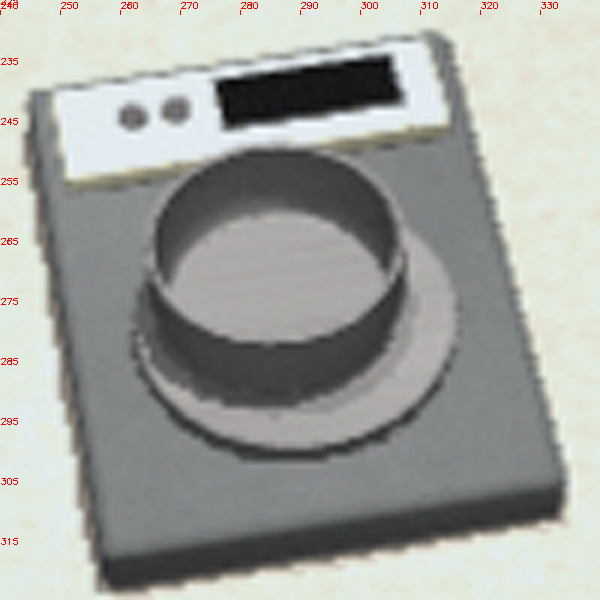

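View pics/b3.png

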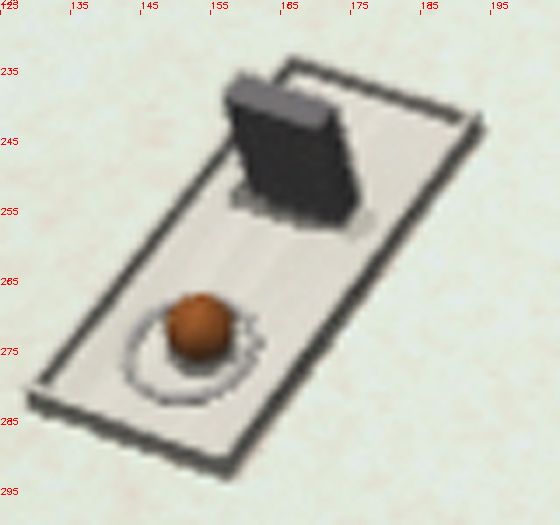

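```bash
cat >> h.py <<'E'
from scipy.optimize import minimize, least_squares
def ring(x,y,z,r,n=60):
    a=np.linspace(0,2*np.pi,n,endpoint=False); return np.c_[x+r*np.cos(a),y+r*np.sin(a),np.full(n,z)]
def sil(c,x,y,r,h,z0=0):
    return cv2.convexHull(proj(c,np.r_[ring(x,y,z0,r),ring(x,y,z0+h,r)]).astype(np.float32)).reshape(-1,2)
def darkmask(c,box,th):
    u0,v0,u1,v1=box; g=cv2.cvtColor(c["img"],cv2.COLOR_BGR2GRAY); m=np.zeros_like(g)
    m[v0:v1,u0:u1]=(g[v0:v1,u0:u1]<th)*255
    cs=cv2.findContours(m,cv2.RETR_EXTERNAL,cv2.CHAIN_APPROX_NONE)[0]; k=max(cs,key=cv2.contourArea)
    return cv2.convexHull(k).reshape(-1,2).astype(np.float32)
def ext(p): 
    p=np.asarray(p); a=np.linspace(0,np.pi,12,endpoint=False); d=np.c_[np.cos(a),np.sin(a)]
    q=p@d.T; return np.r_[q.max(0),q.min(0)]
def fitcyl(views,r,h,x0,z0=0):
    # views: (cam, contour); common edge dilation per view absorbed
    E=[ext(k) for c,k in views]
    def f(p):
        out=[]
        for i,((c,k),e) in enumerate(zip(views,E)):
            s=ext(sil(c,p[0],p[1],r,h,z0)); n=len(s)//2; b=p[2+i]
            out.append(s-e+np.r_[np.full(n,b),np.full(n,-b)])
        return np.concatenate(out)
    R=least_squares(f,list(x0)+[0]*len(views)); return R.x,np.abs(R.fun).mean()
E
python3 - <<'E'
from h import *
T=cam("top"); S=cam("scene")
print("cam pos",-T["R"].T@T["t"],-S["R"].T@S["t"])
g0=back(T,[[216,217],[187,272],[349,203]],.07); print(g0)
for nm,r,h,bt,bs,g in (("m",.032,.075,(190,195,237,240),(385,235,430,285),g0[0]),("s",.020,.105,(172,260,215,292),(405,192,440,243),g0[1])):
    kt=darkmask(T,bt,118); ks=darkmask(S,bs,75)
    for v in ([(T,kt),(S,ks)],[(T,kt)],[(S,ks)]): print(nm,*fitcyl(v,r,h,g[:2]))
E
```

```text
cam pos [0.35346095 0.04472454 1.17155887] [ 1.48546526 -0.00667313  1.14972873]
[[ 0.57210335  0.26065888  0.07      ]
 [ 0.45168011  0.3202039   0.07      ]
 [ 0.60187048 -0.03181429  0.07      ]]
m [ 0.57310507  0.26118175 -0.42523996 -1.35159486] 1.2271033959857534
m [ 0.57046157  0.25843967 -0.47743405] 0.8047562357728415
m [ 0.57681563  0.26353152 -1.30071506] 0.22098383631515398
s [ 0.44951233  0.30894109  0.9943589  -1.42144542] 1.7287018852892064
s [0.44718959 0.30583223 1.10369287] 1.292600731791213
s [ 0.45198059  0.31507658 -1.40582661] 0.1945100002023007
```

```bash
python3 - <<'E'
from h import *
T=cam("top"); S=cam("scene")
out=[]
for c,b in ((T,(172,195,240,292)),(S,(385,190,435,287))):
    im=cv2.resize(c["img"][b[1]:b[3],b[0]:b[2]],None,fx=6,fy=6,interpolation=cv2.INTER_CUBIC)
    for (x,y,r,h) in ((.5731,.2612,.032,.075),(.4495+.001,.312,.02,.105)):
        for z in (0,h):
            p=proj(c,ring(x,y,z,r)); cv2.polylines(im,[((p-[b[0],b[1]]+.5)*6).astype(int)],True,(0,255,0),1)
    out.append(im)
H=max(i.shape[0] for i in out); cv2.imwrite("pics/ov1.png",np.hstack([cv2.copyMakeBorder(i,0,H-i.shape[0],0,4,0) for i in out]))
E
```

```text
(no output)
```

View pics/ov1.png

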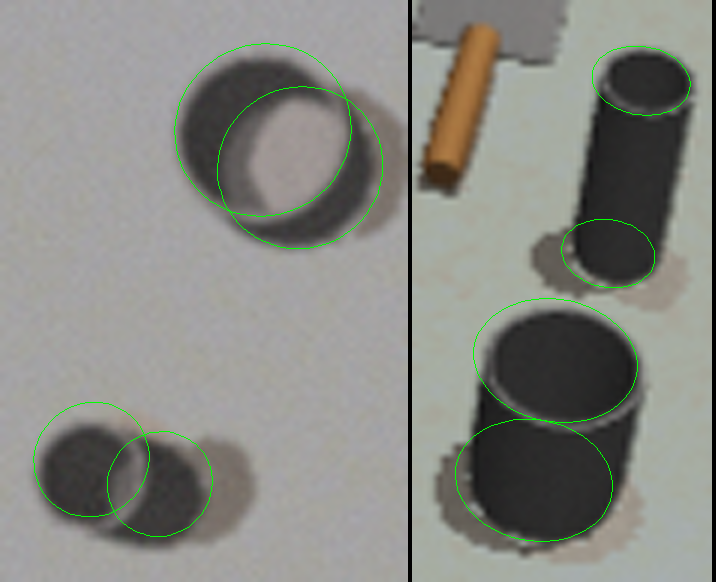

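```bash
cat >> h.py <<'E'
def sil2(c,x,y,r,h,z0,w):
    o=-c["R"].T@c["t"]; top=ring(x,y,z0+h,r); top=top[(top[:,:2]-[x,y])@(o[:2]-[x,y])>=-1e-9]
    return proj(c,np.r_[ring(x,y,z0,r),ring(x,y,z0+h,r-w),top])
E
python3 - <<'E'
from h import *
T=cam("top"); S=cam("scene")
res={}
for nm,r,h,w,bt,bs,g in (("m",.032,.075,.003,(190,195,237,240),(385,235,430,285),(.57,.26)),("s",.020,.105,.0025,(172,260,215,292),(405,192,440,243),(.448,.312))):
  for tt,ts in ((90,65),(100,75),(110,85)):
    V=[(T,darkmask(T,bt,tt)),(S,darkmask(S,bs,ts))]
    for sub in ((0,1),(0,),(1,)):
        def f(p):
            o=[]
            for i in sub:
                s=ext(sil2(V[i][0],p[0],p[1],r,h,0,w)); n=len(s)//2; e=ext(V[i][1])
                o.append(s-e+np.r_[np.full(n,p[2+i]),np.full(n,-p[2+i])])
            return np.concatenate(o)
        R=least_squares(f,[*g,0,0]); print(nm,tt,sub,R.x.round(4),np.abs(R.fun).mean().round(2))
E
```

```text
m 90 (0, 1) [ 0.5841  0.2678 -5.3413 -4.0785] 2.59
m 90 (0,) [ 0.5821  0.2742 -5.3779  0.    ] 2.2
m 90 (1,) [ 0.5896  0.2596 -0.     -4.1093] 1.88
m 100 (0, 1) [ 0.5786  0.2688 -4.717  -0.9245] 1.74
m 100 (0,) [ 0.5811  0.2732 -4.7536  0.    ] 1.92
m 100 (1,) [ 0.5754  0.2642  0.     -0.9015] 0.19
m 110 (0, 1) [ 0.5735  0.2634 -0.7257 -0.7885] 0.54
m 110 (0,) [ 0.5723  0.2625 -0.7161  0.    ] 0.33
m 110 (1,) [ 0.5755  0.2641  0.     -0.8017] 0.24
s 90 (0, 1) [ 0.4491  0.3216 -5.1931 -1.2226] 1.8
s 90 (0,) [ 0.4498  0.3263 -5.2554  0.    ] 1.76
s 90 (1,) [ 0.4495  0.3152 -0.017  -1.2189] 0.19
s 100 (0, 1) [ 0.4469  0.3141 -0.8568 -1.0864] 0.67
s 100 (0,) [ 0.4454  0.313  -0.8405  0.    ] 0.3
s 100 (1,) [ 0.4502  0.3151 -0.9418 -1.0985] 0.2
s 110 (0, 1) [ 0.4468  0.3136 -0.4305 -0.8015] 0.66
s 110 (0,) [ 0.4453  0.3124 -0.4132  0.    ] 0.34
s 110 (1,) [ 0.45    0.3148  1.0586 -0.8134] 0.19
```

```bash
python3 - <<'E'
from h import *
T=cam("top"); S=cam("scene")
co=np.array([[.085,.04],[.085,-.04],[-.085,-.04],[-.085,.04]])
def tr(p,L,z): c,s=np.cos(p[2]),np.sin(p[2]); return np.c_[L@np.array([[c,s],[-s,c]])+p[:2],np.full(len(L),z)]
obs={"T":(T,[[477.5,205.3],[508,220],[481.7,285.5],[450,271.2]]),"S":(S,[[129.5,280],[158,290.5],[193.5,242],[166.5,233.5]])}
for k,(c,uv) in obs.items():
    R=least_squares(lambda p:(proj(c,tr(p,co,.012))-uv).ravel(),[.5,-.3,-.4]); print(k,R.x.round(4),R.fun.round(1))
# handle top from both
print("handle T",back(T,[[482.5,253.5]],.058),"S",back(S,[[164.5,239.5]],.058))
print("nut T",back(T,[[486,226.8]],.016),"S",back(S,[[153.5,271.5]],.016))
# balance top corners
bc=np.array([[.12,.09],[.12,-.09],[-.12,-.09],[-.12,.09]])
zz=np.array([.028,.028,.028,.028])
uvT=[[302,174],[376.5,163],[394,263.5],[317,275.5]]
R=least_squares(lambda p:(proj(T,tr(p,bc[:2],.028))-uvT[:2]).ravel().tolist()+(proj(T,tr(p,bc[2:],.038))-uvT[2:]).ravel().tolist(),[.55,-.03,0]);print("bal",R.x.round(4),R.fun.round(1), "pan",tr(R.x,np.array([[.03,0]]),.038))
print("dish T",back(T,[[348.7,204.5]],.078))
def ov(c,b,x,y):
    im=cv2.resize(c["img"][b[1]:b[3],b[0]:b[2]],None,fx=7,fy=7,interpolation=cv2.INTER_CUBIC)
    for z,r in((.078,.05),(.038,.05),(.038,.063)):
        p=proj(c,ring(x+(0 if r<.06 else 0),y,z,r)); cv2.polylines(im,[((p-[b[0],b[1]]+.5)*7).astype(int)],True,(0,255,0) if r<.06 else (255,0,0),1)
    return im
x,y=back(T,[[348.7,204.5]],.078)[0][:2]
cv2.imwrite("pics/ov2.png",np.hstack([ov(T,(315,170,375,235),x,y),ov(S,(260,245,320,310),x+.003,y+.002)])[:, :800+40])
E
```

```text
T [ 0.5141 -0.3345 -0.4382] [-0.4 -0.1  1.  -0.7  0.1  0.6 -0.7  0.2]
S [ 0.5223 -0.3314 -0.6344] [ 20.6  10.4 -32.4 -14.9 -19.7 -10.1  31.2  11.4]
handle T [[ 0.4890483  -0.32523236  0.058     ]] S [[ 0.49661126 -0.32078905  0.058     ]]
nut T [[ 0.55611314 -0.35083451  0.016     ]] S [[ 0.56098554 -0.34762574  0.016     ]]
bal [ 0.5755 -0.03    0.1407] [-1.4 -0.5  0.8 -0.4  1.6  0.4 -1.1  0.3] pan [[ 0.60520724 -0.02575033  0.038     ]]
dish T [[ 0.59670704 -0.03054454  0.078     ]]
```

View pics/ov2.png

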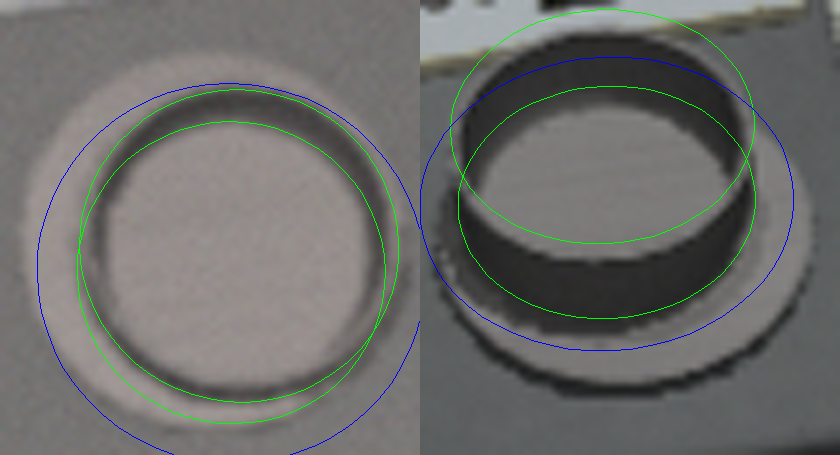

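Call:
drive_tool(hand=[1,1,1,1,1,1,1,1], slide=[[-0.008,0.04,0.003],[-0.011,0.057,0.004],[-0.011,0.057,0.004],[-0.011,0.057,0.004],[-0.011,0.057,0.004],[-0.011,0.057,0.004],[-0.011,0.057,0.004],[-0.01,0.05,0.003]], turn=[[0,0,0],[0,0,0],[0,0,0],[0,0,0],[0,0,0],[0,0,0],[0,0,0],[0,0,0]])

```text
t: 1.6
tool_pos: [0.5544, 0.2737, 0.2011]
tcp_rot: [[0.328, 0.945, 0.0], [0.945, -0.328, 0.0], [0.0, 0.0, -1.0]]
contact_force: [-0.0, 1.1, 0.5]
gripper_width: 0.086
```

```bash
python3 - <<'E'
from h import *
import rig; print([n for n in dir(rig) if not n.startswith('_')], getattr(rig,'tcp_to_grasp',None))
s=get_state(); print(s['t'],s['tool_pos'],s['tcp_rot'].round(4),s['joint_pos'])
T=cam("top"); S=cam("scene")
p=s['tool_pos']; print(proj(T,p),proj(S,p), proj(S,[0,0,0]))
for c,n in((T,"t1"),(S,"s1")):
    u,v=proj(c,p)[0].astype(int); crop(c,max(u-60,0),max(v-60,0),110,110,7,n+".png")
E
```

```text
['PlanningError', 'finish_job', 'get_state', 'read_camera', 'tcp_to_grasp'] 0.0187
1.6 [0.55438736 0.27373447 0.20110275] [[ 3.282e-01  9.446e-01  2.000e-04]
 [ 9.446e-01 -3.282e-01  1.000e-04]
 [ 1.000e-04  1.000e-04 -1.000e+00]] [3.40458990e-01 4.85683436e-01 6.12264314e-02 1.14615811e+00
 4.99892544e-06 6.74893189e-01]
[[196.01297853 212.90076051]] [[419.34955597 205.81109794]] [[292.0430581  127.05051422]]
```

View pics/t1.png

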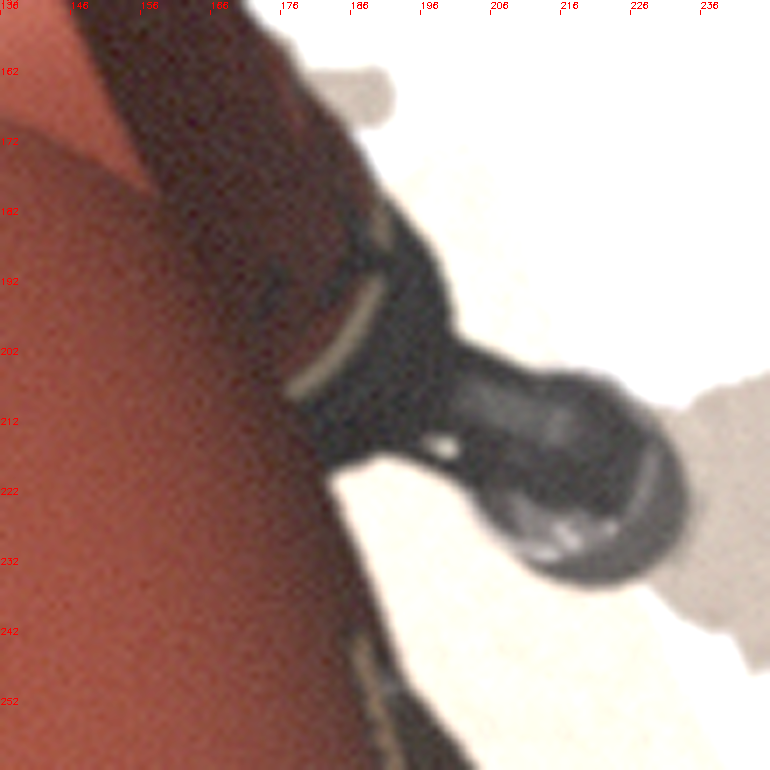

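View pics/s1.png

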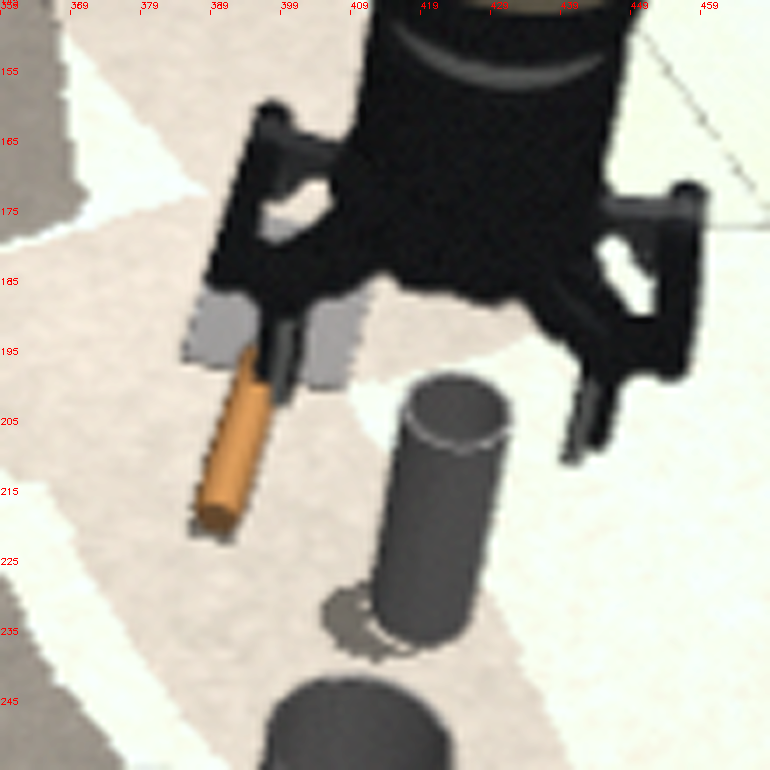

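```bash
python3 - <<'E'
from h import *
import json
P={n:{k:np.array(cam(n)[k]).tolist() for k in("K","rvec","tvec")} for n in("top","scene")}
json.dump(P,open("cams.json","w"))
E
cat >> h.py <<'E'
import json
def saved(n,f):
    c={k:np.array(v) for k,v in json.load(open("cams.json"))[n].items()}; c["R"]=cv2.Rodrigues(c["rvec"])[0]; c["t"]=c["tvec"].ravel(); c["img"]=cv2.imread("pics/"+f); return c
def draw(c,b,rings,s=7,pts=()):
    im=cv2.resize(c["img"][b[1]:b[3],b[0]:b[2]],None,fx=s,fy=s,interpolation=cv2.INTER_CUBIC); im=cv2.convertScaleAbs(im,alpha=1.3,beta=10)
    for x,y,z,r in rings:
        p=proj(c,ring(x,y,z,r)); cv2.polylines(im,[np.round((p-[b[0],b[1]]+.5)*s).astype(int)],True,(0,255,0),1)
    for P in pts:
        u=np.round((proj(c,P)[0]-[b[0],b[1]]+.5)*s).astype(int); cv2.drawMarker(im,tuple(int(i) for i in u),(0,0,255),0,12,1)
    return im
def hst(*ims):
    H=max(i.shape[0] for i in ims); return np.hstack([cv2.copyMakeBorder(i,0,H-i.shape[0],0,4,0) for i in ims])
E
python3 - <<'E'
from h import *
T=saved("top","top0.png");S=saved("scene","scene0.png")
f=lambda m,s:[(*m,0,.032),(*m,.075,.032),(*s,0,.02),(*s,.105,.02)]
cv2.imwrite("pics/ov3.png",hst(draw(T,(172,195,240,292),f((.5723,.2625),(.4454,.313)),6),draw(S,(385,190,435,287),f((.5755,.2641),(.4501,.315)),6)))
E
```

```text
(no output)
```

View pics/ov3.png

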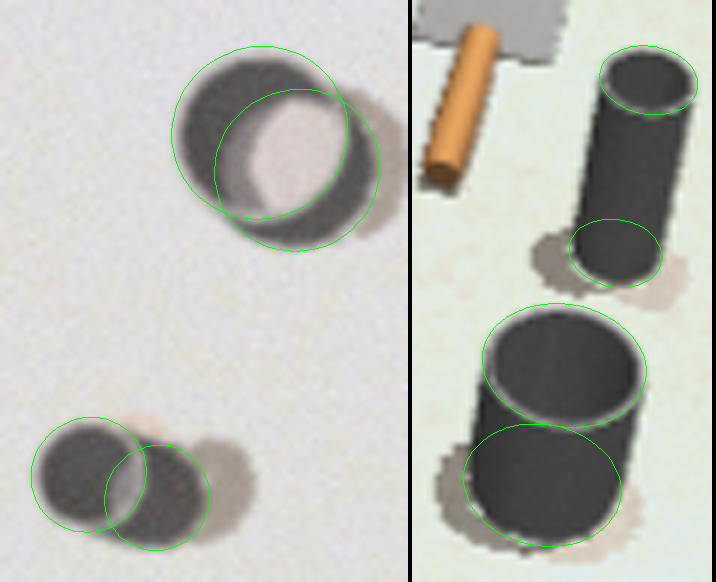

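Call:
drive_tool(hand=[1,1,1,1,1,1,1,1], slide=[[0,0,0],[0,0,0],[0,0,0],[0,0,0],[0,0,0],[0,0,0],[0,0,0],[0.0186,0.0117,0.041]], turn=[[0,0,0.1765],[0,0,0.1765],[0,0,0.1765],[0,0,0.1765],[0,0,0.1765],[0,0,0.1765],[0,0,0.1765],[0,0,0]])

```text
t: 3.0
tool_pos: [0.5722, 0.2658, 0.1634]
tcp_rot: [[1.0, 0.002, 0.006], [0.002, -1.0, 0.002], [0.006, -0.002, -1.0]]
contact_force: [1.2, -0.3, -0.9]
gripper_width: 0.0852
```

Call:
drive_tool(hand=[1,1,1,1], slide=[[0,0,0.03],[0,0,0.03],[0,0,0],[0,0,0]], turn=[[0,0,0],[0,0,0],[0,0,0],[0,0,0]])

```text
t: 3.5
tool_pos: [0.5715, 0.2642, 0.1017]
tcp_rot: [[1.0, 0.002, 0.001], [0.002, -1.0, 0.0], [0.001, -0.0, -1.0]]
contact_force: [0.0, 0.5, 0.1]
gripper_width: 0.0851
```

```bash
python3 - <<'E'
from h import *
s=get_state(); print(s['t'],s['tool_pos'],s['tcp_rot'].round(4))
S=cam("scene"); p=s['tool_pos']; print(proj(S,p),proj(S,p+[0,0,.013]))
cv2.imwrite("pics/s2.png",draw(S,(365,160,455,290),[],6,[p+[0.0425,0,.0],p-[.0425,0,0],p+[.0425,0,.013],p+[-.0425,0,.013]]))
E
```

```text
3.5 [0.57154622 0.26418349 0.10174962] [[ 1.0e+00  2.4e-03  1.5e-03]
 [ 2.4e-03 -1.0e+00  5.0e-04]
 [ 1.5e-03 -5.0e-04 -1.0e+00]]
[[410.92255857 241.39053686]] [[411.59804978 237.66152291]]
```

View pics/s2.png

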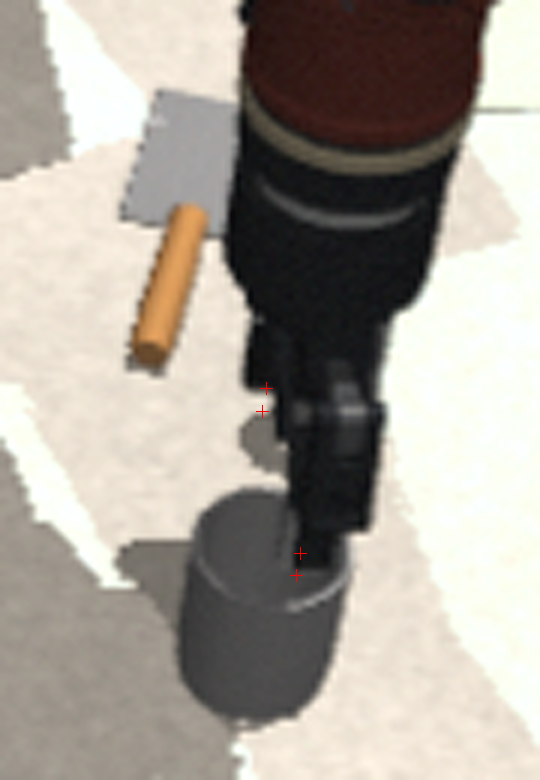

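Call:
drive_tool(hand=[1,1,1,1,1], slide=[[-0.0015,0.0055,0],[0,0,0.02],[0,0,0.024],[0,0,0.02],[0,0,0]], turn=[[0,0,0],[0,0,0],[0,0,0],[0,0,0],[0,0,0]])

```text
t: 4.18
tool_pos: [0.5689, 0.2574, 0.0357]
tcp_rot: [[1.0, 0.001, -0.002], [0.001, -1.0, -0.001], [-0.002, 0.001, -1.0]]
contact_force: [0.3, -0.2, 0.8]
gripper_width: 0.0853
```

```bash
python3 - <<'E'
from h import *
s=get_state(); print(s['t'],s['tool_pos'],s['contact_force'])
S=cam("scene")
cv2.imwrite("pics/s3.png",draw(S,(365,180,455,290),[],6))
E
```

```text
4.175 [0.56893547 0.25737496 0.03573221] [ 0.31934106 -0.17163204  0.78888752]
```

View pics/s3.png

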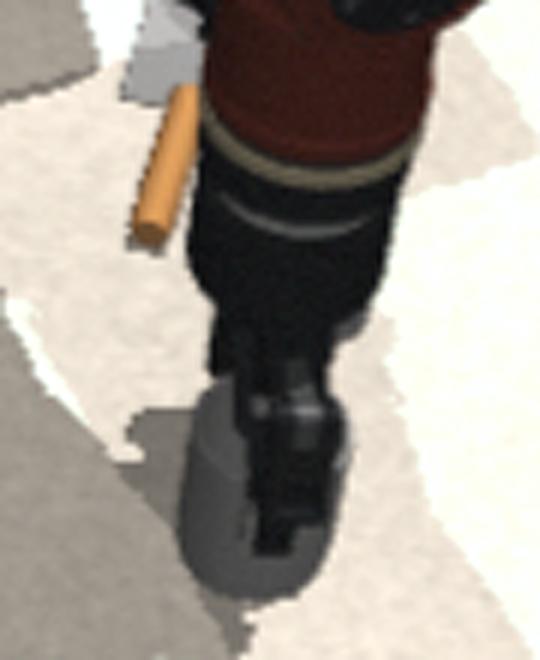

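Call:
drive_tool(hand=[0.6,0.6,0.6,0.5,0.5,0.5], slide=[[0,0,-0.001],[0,0,0],[0,0,0],[0,0,0],[0,0,0],[0,0,0]], turn=[[0,0,0],[0,0,0],[0,0,0],[0,0,0],[0,0,0],[0,0,0]], grip_force=30)

```text
t: 4.97
tool_pos: [0.5709, 0.2582, 0.0392]
tcp_rot: [[1.0, 0.002, 0.003], [0.002, -1.0, 0.001], [0.003, -0.001, -1.0]]
contact_force: [-1.4, -1.2, 6.8]
gripper_width: 0.0646
```

Call:
drive_tool(hand=[0.5,0.5,0.5,0.5,0.5,0.5,0.5,0.5], slide=[[0,0,-0.02],[0,0,-0.04],[0,0,-0.04],[0,0,-0.03],[0.002,0.02,0],[0.005,0.045,0],[0.005,0.05,0],[0.005,0.05,0]], turn=[[0,0,0],[0,0,0],[0,0,0],[0,0,0],[0,0,0],[0,0,0],[0,0,0],[0,0,0]])

```text
t: 5.98
tool_pos: [0.5864, 0.0907, 0.1665]
tcp_rot: [[1.0, 0.001, -0.001], [0.001, -1.0, -0.0], [-0.001, 0.0, -1.0]]
contact_force: [1.0, 0.0, -2.4]
gripper_width: 0.0644
```

Call:
drive_tool(hand=[0.5,0.5,0.5,0.5,0.5,0.5], slide=[[0.005,0.05,0],[0.004,0.045,0],[0.002,0.025,0],[0,0.005,0],[0,0,0],[0,0,0]], turn=[[0,0,0],[0,0,0],[0,0,0],[0,0,0],[0,0,0],[0,0,0]])

```text
t: 6.72
tool_pos: [0.5979, -0.0311, 0.1671]
tcp_rot: [[1.0, 0.003, -0.0], [0.003, -1.0, 0.0], [-0.0, -0.0, -1.0]]
contact_force: [0.4, -0.0, -0.6]
gripper_width: 0.0644
```

```bash
python3 - <<'E'
from h import *
s=get_state(); print(s['t'],s['tool_pos'],s['tcp_rot'].round(3),s['gripper_width'],s['contact_force'])
T=cam("top");S=cam("scene")
cv2.imwrite("pics/s4.png",hst(draw(S,(240,180,330,300),[],5),draw(T,(310,140,400,260),[],4)))
E
```

```text
6.725 [ 0.59789862 -0.03109549  0.16714494] [[ 1.     0.003 -0.   ]
 [ 0.003 -1.     0.   ]
 [-0.    -0.    -1.   ]] 0.06443348578908839 [ 0.3942317  -0.03125739 -0.63995454]
```

View pics/s4.png

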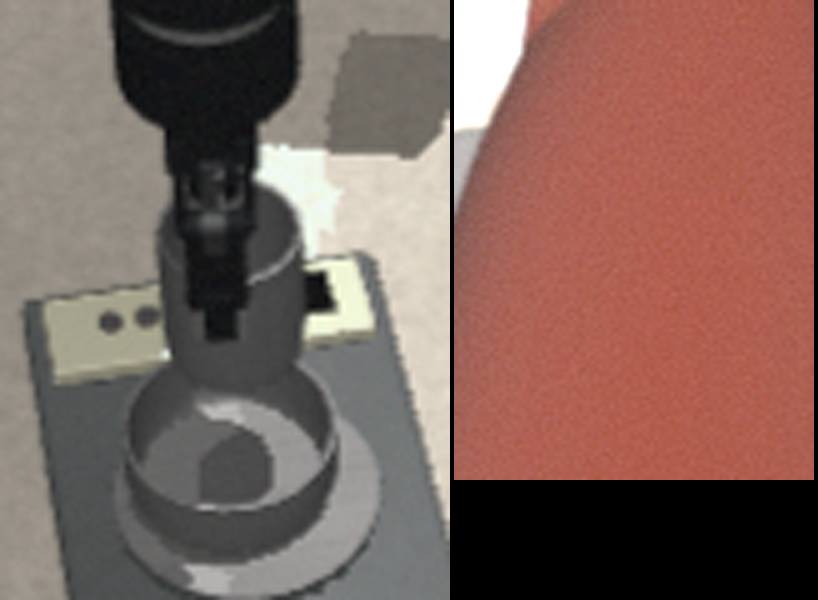

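```bash
python3 - <<'E'
from h import *
S=saved("scene","scene0.png")
f=lambda u,v:(240+u/5-.5,180+v/5-.5)
# cup rim: left158 right303, rim ellipse top ~180, bottom ~283 ; 
for nm,L,R,t,b,z in(("cup",158,303,180,283,.203),("dish",127,338,352,510,.078)):
    print(nm,back(S,[f((L+R)/2,(t+b)/2)],z), proj(S,ring(.598,-.031,z,.032 if nm=="cup" else .05)).min(0),proj(S,ring(.598,-.031,z,.032 if nm=="cup" else .05)).max(0),f(L,t),f(R,b))
print("fingertip",back(S,[f(222,338)],.172))
c=saved("scene","scene0.png"); c["img"]=read_camera("scene")["img"]; cv2.imwrite("pics/live.png",c["img"])
cv2.imwrite("pics/s5.png",draw(c,(240,180,330,300),[(.598,-.031,.203,.032),(.598,-.031,.128,.032),(.6,-.031,.078,.05)],6))
E
```

```text
cup [[ 0.60161315 -0.02399516  0.203     ]] [267.4124079  214.01265539] [297.17979685 235.72948398] (271.1, 215.5) (300.1, 236.1)
dish [[ 0.61006496 -0.02779269  0.078     ]] [262.79560094 245.39865817] [306.15659628 278.80314958] (264.9, 249.9) (307.1, 281.5)
fingertip [[ 0.63505534 -0.02942529  0.172     ]]
```

View pics/s5.png

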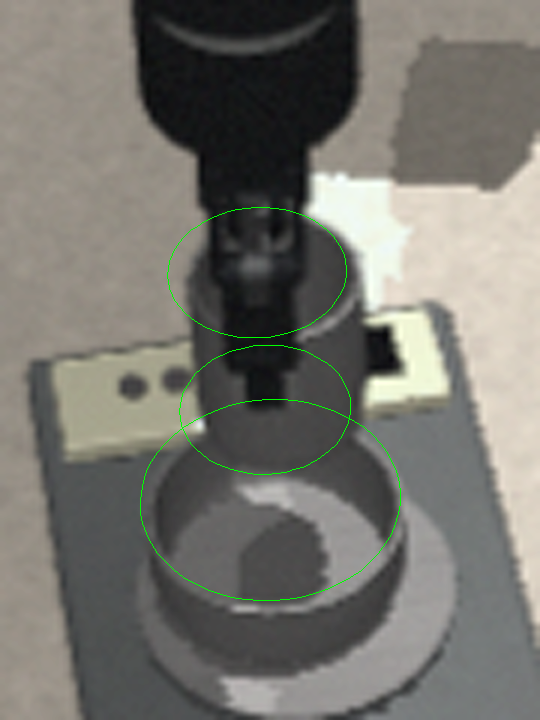

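Call:
drive_tool(hand=[0.5,0.5,0.5,0.5,0.5,0.5], slide=[[0.006,0.0035,0],[0,0,0.02],[0,0,0.02],[0,0,0.01],[0,0,0],[0,0,0]], turn=[[0,0,0],[0,0,0],[0,0,0],[0,0,0],[0,0,0],[0,0,0]])

```text
t: 7.62
tool_pos: [0.6048, -0.0356, 0.118]
tcp_rot: [[1.0, 0.002, 0.001], [0.002, -1.0, -0.0], [0.001, 0.0, -1.0]]
contact_force: [-0.4, -0.5, -0.7]
gripper_width: 0.0646
```

```bash
python3 - <<'E'
from h import *
s=get_state(); print(s['t'],s['tool_pos'],s['tcp_rot'].round(3),s['gripper_width'],s['contact_force'])
S=cam("scene")
cv2.imwrite("pics/s6.png",draw(S,(240,190,330,300),[],6))
E
```

```text
7.625 [ 0.60479319 -0.03560551  0.1180359 ] [[ 1.     0.002  0.001]
 [ 0.002 -1.    -0.   ]
 [ 0.001  0.    -1.   ]] 0.0645831068251777 [-0.37046501 -0.4618004  -0.7065477 ]
```

View pics/s6.png

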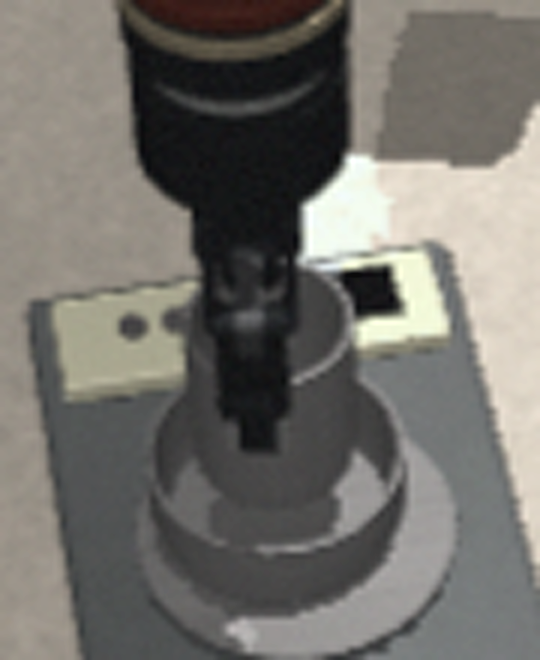

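Call:
drive_tool(hand=[0.5,0.5,0.5,0.5,0.5], slide=[[0,0,0.015],[0,0,0.014],[0,0,0.005],[0,0,0],[0,0,0]], turn=[[0,0,0],[0,0,0],[0,0,0],[0,0,0],[0,0,0]])

```text
t: 8.3
tool_pos: [0.6044, -0.0355, 0.0835]
tcp_rot: [[1.0, 0.002, 0.0], [0.002, -1.0, -0.0], [0.0, 0.0, -1.0]]
contact_force: [0.1, -0.2, -0.0]
gripper_width: 0.064
```

Call:
drive_tool(hand=[0.5,0.5,0.5], slide=[[0,0,0.002],[0,0,0],[0,0,0]], turn=[[0,0,0],[0,0,0],[0,0,0]])

```text
t: 8.68
tool_pos: [0.6043, -0.0355, 0.0814]
tcp_rot: [[1.0, 0.002, 0.0], [0.002, -1.0, -0.0], [0.0, 0.0, -1.0]]
contact_force: [0.2, 0.4, -1.4]
gripper_width: 0.064
```

Call:
drive_tool(hand=[0.5,0.5,0.5], slide=[[0,0,0.0015],[0,0,0],[0,0,0]], turn=[[0,0,0],[0,0,0],[0,0,0]])

```text
t: 9.05
tool_pos: [0.6043, -0.0355, 0.0812]
tcp_rot: [[1.0, 0.002, 0.001], [0.002, -1.0, -0.0], [0.001, 0.0, -1.0]]
contact_force: [-4.3, 0.7, 13.3]
gripper_width: 0.064
```

Call:
drive_tool(hand=[0.78,0.8,0.85,0.9,0.95,1,1], slide=[[0,0,-0.001],[0,0,0],[0,0,0],[0,0,0],[0,0,0],[0,0,0],[0,0,0]], turn=[[0,0,0],[0,0,0],[0,0,0],[0,0,0],[0,0,0],[0,0,0],[0,0,0]])

```text
t: 9.93
tool_pos: [0.6042, -0.0355, 0.0808]
tcp_rot: [[1.0, 0.002, -0.0], [0.002, -1.0, 0.0], [-0.0, -0.0, -1.0]]
contact_force: [-0.0, 0.5, 0.8]
gripper_width: 0.0854
```

Call:
drive_tool(hand=[1,1,1,1,1,1,1,1], slide=[[0,0,-0.02],[0,0,-0.04],[0,0,-0.04],[0,0,-0.04],[-0.01,-0.04,0],[-0.02,-0.05,0],[-0.02,-0.05,0],[-0.02,-0.05,0]], turn=[[0,0,0],[0,0,0],[0,0,0],[0,0,0],[0,0,0],[0,0,0],[0,0,0],[0,0,0]])

```text
t: 10.92
tool_pos: [0.5332, 0.1558, 0.2209]
tcp_rot: [[1.0, 0.001, 0.0], [0.001, -1.0, 0.0], [0.0, -0.0, -1.0]]
contact_force: [0.9, 0.2, -0.2]
gripper_width: 0.0855
```

```bash
python3 - <<'E'
from h import *
s=get_state(); print(s['t'],s['tool_pos'],s['tcp_rot'].round(3),s['gripper_width'],s['contact_force'])
S=cam("scene"); cv2.imwrite("pics/scene7.png",S["img"])
T=cam("top"); cv2.imwrite("pics/top7.png",T["img"])
g=[(.604,-.031,.117,.032),(.602,-.0305,.078,.05)]
cv2.imwrite("pics/s7.png",hst(draw(S,(250,220,330,300),g,5),draw(T,(315,160,395,240),g,5)))
E
```

```text
10.925 [0.53318979 0.15581092 0.22092332] [[ 1.     0.001  0.   ]
 [ 0.001 -1.     0.   ]
 [ 0.    -0.    -1.   ]] 0.08546939356383103 [ 0.87258378  0.15562656 -0.23936757]
```

View pics/s7.png

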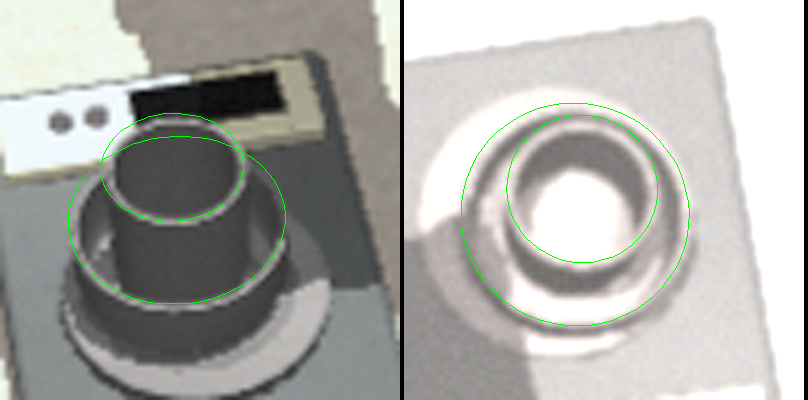

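Call:
drive_tool(hand=[1,1,1,1,1,1,1,1], slide=[[-0.022,-0.038,0],[-0.022,-0.04,0],[-0.022,-0.04,0],[-0.0217,-0.04,0],[0,0,0.035],[0,0,0.035],[0,0,0],[0,0,0]], turn=[[0,0,0],[0,0,0],[0,0,0],[0,0,0],[0,0,0],[0,0,0],[0,0,0],[0,0,0]])

```text
t: 12.02
tool_pos: [0.4468, 0.3123, 0.152]
tcp_rot: [[1.0, 0.001, 0.001], [0.001, -1.0, 0.001], [0.001, -0.001, -1.0]]
contact_force: [0.3, -1.0, 0.6]
gripper_width: 0.0859
```

```bash
python3 - <<'E'
from h import *
s=get_state(); print(s['t'],s['tool_pos'],s['tcp_rot'].round(3),s['contact_force'])
S=cam("scene"); p=s['tool_pos']
cv2.imwrite("pics/s8.png",draw(S,(375,150,465,255),[],7,[p+[.0425,0,.013],p+[-.0425,0,.013],[.4455,.3138,.105]]))
E
```

```text
12.025 [0.44684098 0.31227076 0.15201545] [[ 1.     0.001  0.001]
 [ 0.001 -1.     0.001]
 [ 0.001 -0.001 -1.   ]] [ 0.31274752 -0.97809074  0.62158914]
```

View pics/s8.png

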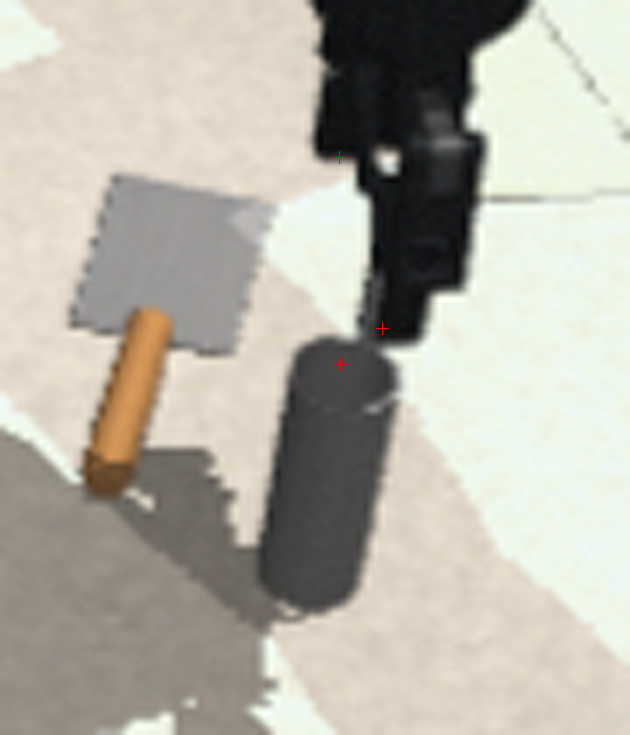

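Call:
drive_tool(hand=[1,1,1,0.7,0.5,0.4,0.3,0.3], slide=[[-0.001,-0.001,0.03],[0,0,0.03],[0,0,0.014],[0,0,0],[0,0,0],[0,0,0],[0,0,0],[0,0,0]], turn=[[0,0,0],[0,0,0],[0,0,0],[0,0,0],[0,0,0],[0,0,0],[0,0,0],[0,0,0]], grip_force=30)

```text
t: 13.08
tool_pos: [0.4461, 0.3138, 0.0782]
tcp_rot: [[1.0, 0.001, 0.003], [0.001, -1.0, 0.001], [0.003, -0.001, -1.0]]
contact_force: [0.0, -0.6, 6.6]
gripper_width: 0.0397
```

```bash
python3 - <<'E'
from h import *
s=get_state(); print(s['t'],s['tool_pos'],s['tcp_rot'].round(3),s['contact_force'],s['gripper_width'])
S=cam("scene"); p=s['tool_pos']
cv2.imwrite("pics/s9.png",draw(S,(375,150,465,255),[],7))
E
```

```text
13.075 [0.44611483 0.31380012 0.07818023] [[ 1.     0.001  0.003]
 [ 0.001 -1.     0.001]
 [ 0.003 -0.001 -1.   ]] [ 0.02954485 -0.59559529  6.62775367] 0.03967654682665805
```

View pics/s9.png

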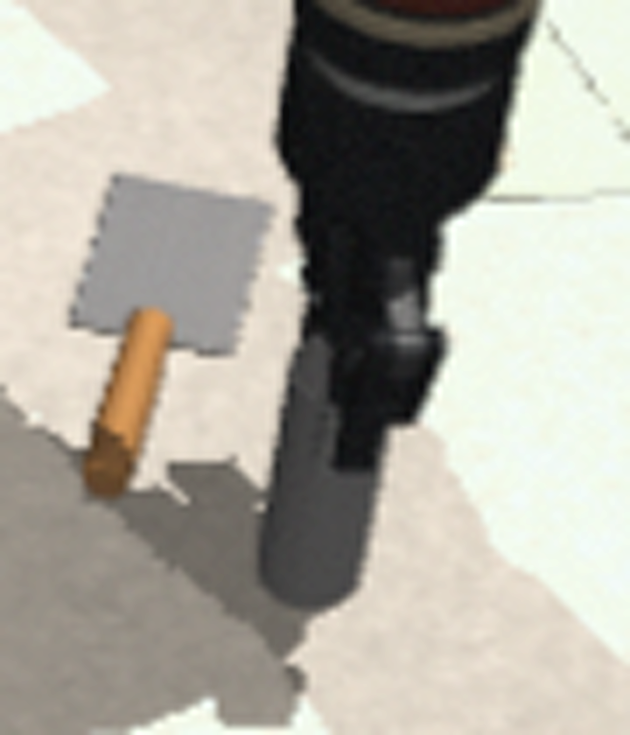

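Call:
drive_tool(hand=[0.3,0.3,0.3,0.3,0.3,0.3,0.3,0.3], slide=[[0,0,-0.02],[0,0,-0.045],[0,0,-0.05],[0,0,-0.04],[0.01,0.02,0],[0.018,0.04,0],[0.02,0.045,0],[0.02,0.045,0]], turn=[[0,0,0],[0,0,0],[0,0,0],[0,0,0],[0,0,0],[0,0,0],[0,0,0],[0,0,0]])

```text
t: 14.12
tool_pos: [0.5136, 0.1621, 0.2323]
tcp_rot: [[1.0, 0.002, 0.001], [0.002, -1.0, 0.0], [0.001, -0.0, -1.0]]
contact_force: [0.1, 0.7, -0.8]
gripper_width: 0.0397
```

Call:
drive_tool(hand=[0.3,0.3,0.3,0.3,0.3,0.3,0.3,0.3], slide=[[0.02,0.045,0],[0.02,0.045,0],[0.02,0.045,0],[0.018,0.035,0],[0.01,0.02,0],[0.002,0.005,0],[0,0,0],[0,0,0]], turn=[[0,0,0],[0,0,0],[0,0,0],[0,0,0],[0,0,0],[0,0,0],[0,0,0],[0,0,0]])

```text
t: 15.12
tool_pos: [0.6031, -0.0302, 0.232]
tcp_rot: [[1.0, 0.003, -0.0], [0.003, -1.0, 0.0], [-0.0, -0.0, -1.0]]
contact_force: [-1.0, -0.0, -0.1]
gripper_width: 0.0395
```

```bash
python3 - <<'E'
from h import *
s=get_state(); print(s['t'],s['tool_pos'],s['tcp_rot'].round(3),s['contact_force'],s['gripper_width'])
S=cam("scene"); p=s['tool_pos']
cv2.imwrite("pics/scene10.png",S["img"])
cv2.imwrite("pics/s10.png",draw(S,(240,160,330,300),[(.604,-.031,.117,.032)],6))
E
```

```text
15.125 [ 0.6030872  -0.03022297  0.23199968] [[ 1.     0.003 -0.   ]
 [ 0.003 -1.     0.   ]
 [-0.    -0.    -1.   ]] [-1.03541622 -0.0492906  -0.10659899] 0.03947398205269925
```

View pics/s10.png

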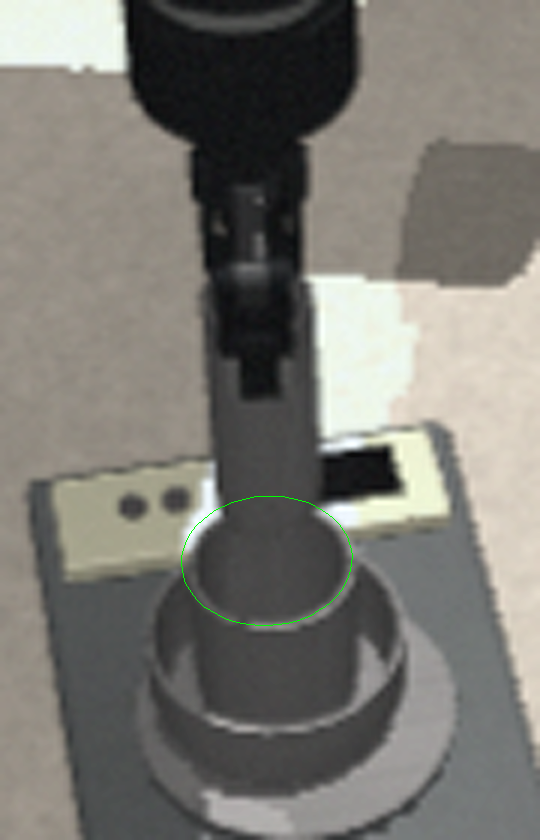

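```bash
python3 - <<'E'
from h import *
S=saved("scene","scene10.png")
g=[]
for z in (.16,.19,.22,.25): g.append((.603,-.030,z,.02))
cv2.imwrite("pics/s11.png",draw(S,(255,190,320,290),g+[(.6042,-.031,.117,.032),(.6042,-.031,.042,.032)],8))
E
```

```text
(no output)
```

View pics/s11.png

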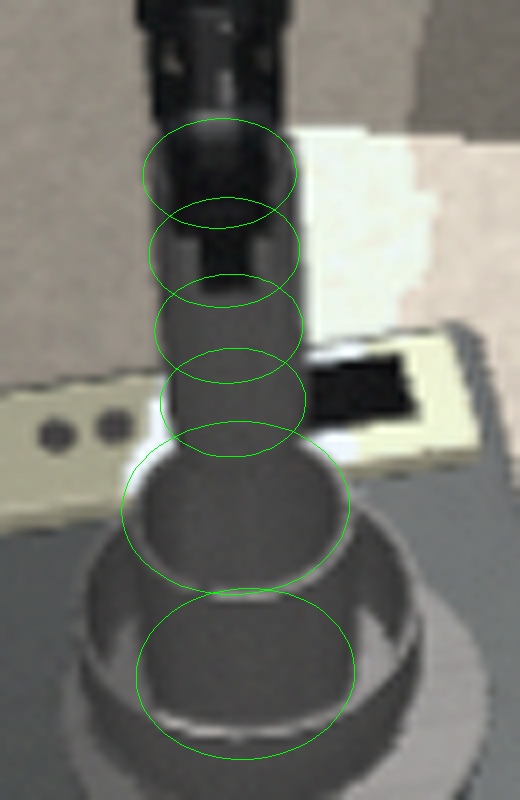

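Call:
drive_tool(hand=[0.3,0.3,0.3,0.3,0.3], slide=[[0.001,0.001,0],[0,0,0.015],[0,0,0.015],[0,0,0],[0,0,0]], turn=[[0,0,0],[0,0,0],[0,0,0],[0,0,0],[0,0,0]])

```text
t: 15.8
tool_pos: [0.6044, -0.0325, 0.2017]
tcp_rot: [[1.0, 0.001, -0.0], [0.001, -1.0, 0.0], [-0.0, -0.0, -1.0]]
contact_force: [-0.0, 0.2, -0.6]
gripper_width: 0.0396
```

```bash
python3 - <<'E'
from h import *
s=get_state(); print(s['t'],s['tool_pos'],s['tcp_rot'].round(3),s['contact_force'],s['gripper_width'])
S=cam("scene"); p=s['tool_pos']
cv2.imwrite("pics/scene12.png",S["img"])
cv2.imwrite("pics/s12.png",draw(S,(255,200,320,290),[],8))
E
```

```text
15.8 [ 0.60444811 -0.03252638  0.20170946] [[ 1.     0.001 -0.   ]
 [ 0.001 -1.     0.   ]
 [-0.    -0.    -1.   ]] [-0.04212104  0.19332232 -0.6340042 ] 0.0395888013824159
```

View pics/s12.png

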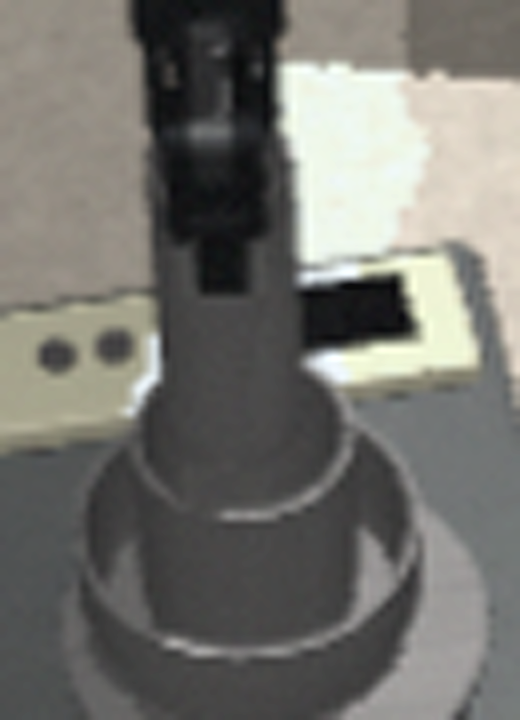

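Call:
drive_tool(hand=[0.3,0.3,0.3,0.3,0.3,0.3], slide=[[0,-0.0012,0.01],[0,0,0.025],[0,0,0.025],[0,0,0.01],[0,0,0],[0,0,0]], turn=[[0,0,0],[0,0,0],[0,0,0],[0,0,0],[0,0,0],[0,0,0]])

```text
t: 16.6
tool_pos: [0.6051, -0.0314, 0.1327]
tcp_rot: [[1.0, 0.002, 0.001], [0.002, -1.0, -0.0], [0.001, 0.0, -1.0]]
contact_force: [-0.1, -0.5, -0.8]
gripper_width: 0.0395
```

Call:
drive_tool(hand=[0.3,0.3,0.3,0.3], slide=[[0,0,0.004],[0,0,0.003],[0,0,0],[0,0,0]], turn=[[0,0,0],[0,0,0],[0,0,0],[0,0,0]])

```text
t: 17.1
tool_pos: [0.6045, -0.0313, 0.1249]
tcp_rot: [[1.0, 0.001, 0.0], [0.001, -1.0, -0.0], [0.0, 0.0, -1.0]]
contact_force: [-0.6, 0.7, -0.7]
gripper_width: 0.0398
```

Call:
drive_tool(hand=[0.3,0.3,0.3], slide=[[0,0,0.0015],[0,0,0],[0,0,0]], turn=[[0,0,0],[0,0,0],[0,0,0]])

```text
t: 17.48
tool_pos: [0.6049, -0.0314, 0.1242]
tcp_rot: [[1.0, 0.001, 0.001], [0.001, -1.0, -0.0], [0.001, 0.0, -1.0]]
contact_force: [-1.1, 0.1, 5.3]
gripper_width: 0.0399
```

Call:
drive_tool(hand=[0.5,0.55,0.6,0.7,0.8,0.8], slide=[[0,0,0],[0,0,0],[0,0,0],[0,0,0],[0,0,0],[0,0,0]], turn=[[0,0,0],[0,0,0],[0,0,0],[0,0,0],[0,0,0],[0,0,0]])

```text
t: 18.23
tool_pos: [0.6045, -0.0313, 0.1233]
tcp_rot: [[1.0, 0.002, -0.0], [0.002, -1.0, -0.0], [-0.0, 0.0, -1.0]]
contact_force: [0.5, 1.0, 0.6]
gripper_width: 0.0683
```

Call:
drive_tool(hand=[0.8,0.8,0.8,0.8,0.8,0.8], slide=[[0,0,-0.015],[0,0,-0.035],[0,0,-0.04],[-0.01,0.035,-0.02],[-0.02,0.05,0],[-0.02,0.05,0]], turn=[[0,0,0],[0,0,0],[0,0,0],[0,0,0],[0,0,0],[0,0,0]])

```text
t: 18.98
tool_pos: [0.5545, -0.1676, 0.2349]
tcp_rot: [[1.0, 0.002, 0.002], [0.002, -1.0, -0.001], [0.002, 0.001, -1.0]]
contact_force: [0.9, -0.3, -0.1]
gripper_width: 0.0683
```

```bash
python3 - <<'E'
from h import *
s=get_state(); print(s['t'],s['tool_pos'],s['tcp_rot'].round(3),s['contact_force'],s['gripper_width'])
S=cam("scene"); T=cam("top"); cv2.imwrite("pics/scene13.png",S["img"]); cv2.imwrite("pics/top13.png",T["img"])
g=[(.604,-.031,.117,.032),(.604,-.031,.151,.02)]
cv2.imwrite("pics/s13.png",hst(draw(S,(250,210,330,300),g,5),draw(T,(315,160,395,240),g,5)))
E
```

```text
18.975 [ 0.55448788 -0.16762569  0.2348635 ] [[ 1.     0.002  0.002]
 [ 0.002 -1.    -0.001]
 [ 0.002  0.001 -1.   ]] [ 0.90275378 -0.26797206 -0.07423442] 0.06832074853083864
```

View pics/s13.png

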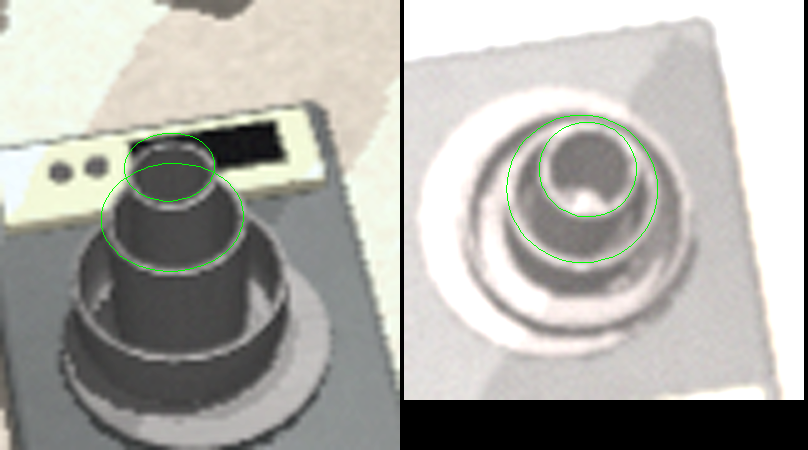

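View pics/top13.png

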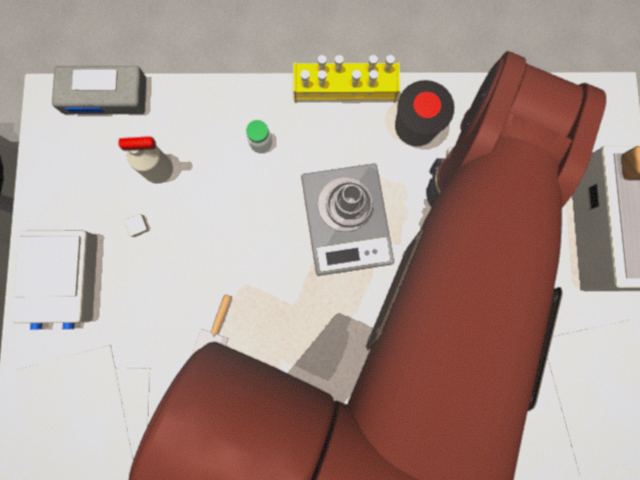

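```bash
cat >> h.py <<'E'
co=np.array([[.085,.04],[.085,-.04],[-.085,-.04],[-.085,.04]])
def tr(p,L,z):
    L=np.atleast_2d(np.array(L,float)); c,s=np.cos(p[2]),np.sin(p[2]); return np.c_[L@np.array([[c,s],[-s,c]])+np.array(p[:2]),np.full(len(L),z)]
def tray(c,b,p,s=6,z0=0):
    im=draw(c,b,[],s)
    def pl(L,z): cv2.polylines(im,[np.round((proj(c,tr(p,L,z+z0))-[b[0],b[1]]+.5)*s).astype(int)],True,(0,255,0),1)
    pl(co,.012); h=[[-.037,.02],[-.037,-.02],[-.023,-.02],[-.023,.02]]; pl(h,.058); pl(h,.004)
    a=np.linspace(0,6.28,40); pl(np.c_[.045+.0235*np.cos(a),.0235*np.sin(a)],.007)
    return im
E
python3 - <<'E'
from h import *
T=saved("top","top0.png");S=saved("scene","scene0.png")
uvS=[[158,291],[129.5,280.5],[166.5,233.5],[193.5,242]]
R=least_squares(lambda p:(proj(S,tr(p,co,.012))-uvS).ravel(),[.51,-.33,-.43]); print(R.x.round(4),R.fun.round(1))
pT=[.5141,-.3345,-.4382]
cv2.imwrite("pics/ov4.png",hst(tray(T,(440,195,520,295),pT,6),tray(S,(120,225,205,300),R.x,4)))
E
```

```text
[ 0.525  -0.3312 -0.4376] [-0.1  0.6 -0.6  0.9  0.1 -1.   0.6 -0.7]
```

View pics/ov4.png

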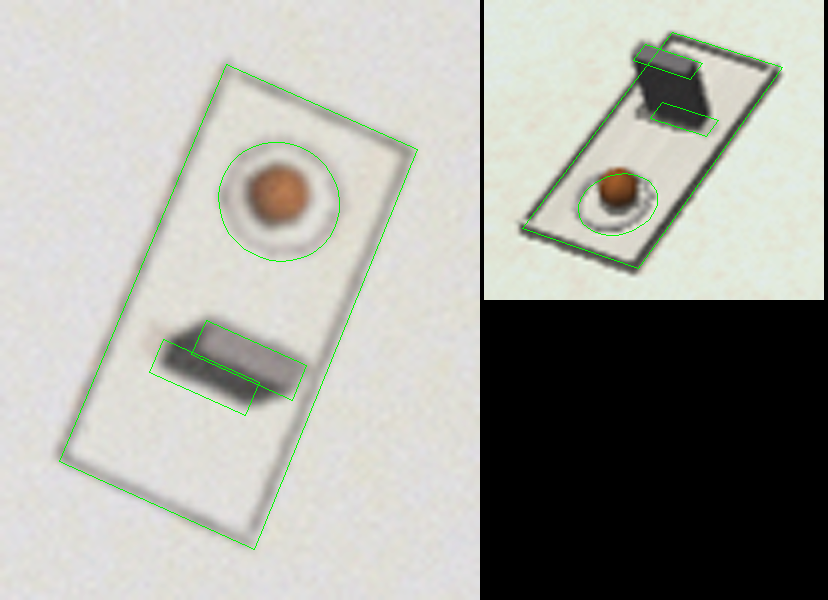

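Call:
drive_tool(hand=[0.6,0.6,0.6,0.6,0.6,0.6,0.6,0.6], slide=[[-0.016,0.038,0],[-0.016,0.038,0],[-0.016,0.038,0],[-0.016,0.038,0],[0,0,0.03],[0,0,0.04],[0,0,0.04],[0,0,0]], turn=[[0,0,0.11],[0,0,0.11],[0,0,0.11],[0,0,0.108],[0,0,0],[0,0,0],[0,0,0],[0,0,0]])

```text
t: 20.08
tool_pos: [0.4663, -0.3033, 0.1218]
tcp_rot: [[0.906, -0.422, -0.003], [-0.422, -0.906, 0.003], [-0.004, -0.001, -1.0]]
contact_force: [0.5, -0.0, 0.4]
gripper_width: 0.0512
```

```bash
python3 - <<'E'
from h import *
s=get_state(); print(s['t'],s['tool_pos'],s['tcp_rot'].round(3),s['contact_force'],s['gripper_width'])
S=cam("scene"); T=cam("top"); cv2.imwrite("pics/scene14.png",S["img"]); cv2.imwrite("pics/top14.png",T["img"])
cv2.imwrite("pics/s14.png",hst(draw(S,(110,180,210,300),[],5,[s['tool_pos']])))
E
```

```text
20.075 [ 0.46629752 -0.30331772  0.12183353] [[ 0.906 -0.422 -0.003]
 [-0.422 -0.906  0.003]
 [-0.004 -0.001 -1.   ]] [ 0.50490613 -0.03586589  0.43836574] 0.05119184720760926
```

View pics/s14.png

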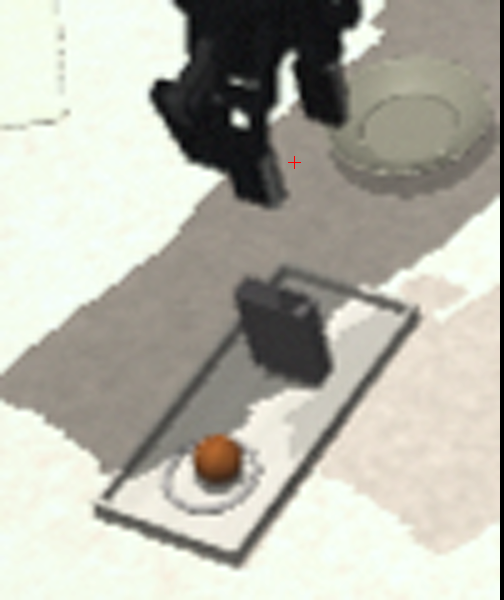

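Call:
drive_tool(hand=[0.6,0.6,0.6,0.6], slide=[[0.029,0.009,0],[0,0,0.037],[0,0,0],[0,0,0]], turn=[[0,0,0],[0,0,0],[0,0,0],[0,0,0]])

```text
t: 20.68
tool_pos: [0.4907, -0.3257, 0.0883]
tcp_rot: [[0.906, -0.423, 0.001], [-0.423, -0.906, -0.001], [0.002, 0.001, -1.0]]
contact_force: [0.3, 0.1, 0.2]
gripper_width: 0.0516
```

```bash
python3 - <<'E'
from h import *
s=get_state(); print(s['t'],s['tool_pos'],s['tcp_rot'].round(3),s['contact_force'],s['gripper_width'])
S=cam("scene"); cv2.imwrite("pics/scene15.png",S["img"])
cv2.imwrite("pics/s15.png",hst(draw(S,(120,180,205,300),[],6,[s['tool_pos']])))
E
```

```text
20.675 [ 0.49068694 -0.32571334  0.08834414] [[ 0.906 -0.423  0.001]
 [-0.423 -0.906 -0.001]
 [ 0.002  0.001 -1.   ]] [0.28936706 0.09809566 0.17497631] 0.051637562325304136
```

View pics/s15.png

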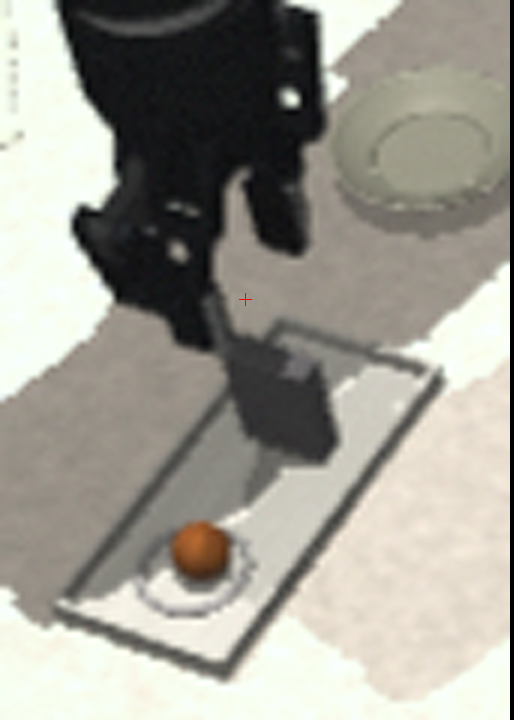

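```bash
python3 - <<'E'
from h import *
S=saved("scene","scene15.png")
f=lambda P:((proj(S,P)-[120,180]+.5)*6).round(1)
print(f([.4907,-.3257,.058]),f([.4907,-.3257,.0883]),f([.4907,-.3257,.096]), f([.4907+.01,-.3257,.058]), f([.4907,-.3257+.01,.058]))
E
```

```text
[[259.4 349.6]] [[245.  298.9]] [[241.3 285.8]] [[256.6 368. ]] [[284.3 348.6]]
```

Call:
drive_tool(hand=[0.6,0.6,0.6,0.6,0.6], slide=[[0,0,0.02],[0,0,0.025],[0,0,0.018],[0,0,0.007],[0,0,0]], turn=[[0,0,0],[0,0,0],[0,0,0],[0,0,0],[0,0,0]])

```text
t: 21.35
tool_pos: [0.4903, -0.3256, 0.0171]
tcp_rot: [[0.906, -0.423, 0.001], [-0.423, -0.906, -0.0], [0.001, 0.0, -1.0]]
contact_force: [0.1, 0.1, 0.2]
gripper_width: 0.0512
```

```bash
python3 - <<'E'
from h import *
s=get_state(); print(s['t'],s['tool_pos'],s['tcp_rot'].round(3),s['contact_force'],s['gripper_width'])
S=cam("scene"); cv2.imwrite("pics/scene16.png",S["img"])
cv2.imwrite("pics/s16.png",hst(draw(S,(120,190,205,300),[],7)))
E
```

```text
21.35 [ 0.49026205 -0.3255521   0.01709463] [[ 0.906 -0.423  0.001]
 [-0.423 -0.906 -0.   ]
 [ 0.001  0.    -1.   ]] [0.0640684  0.12835887 0.20838154] 0.05122836573227038
```

View pics/s16.png

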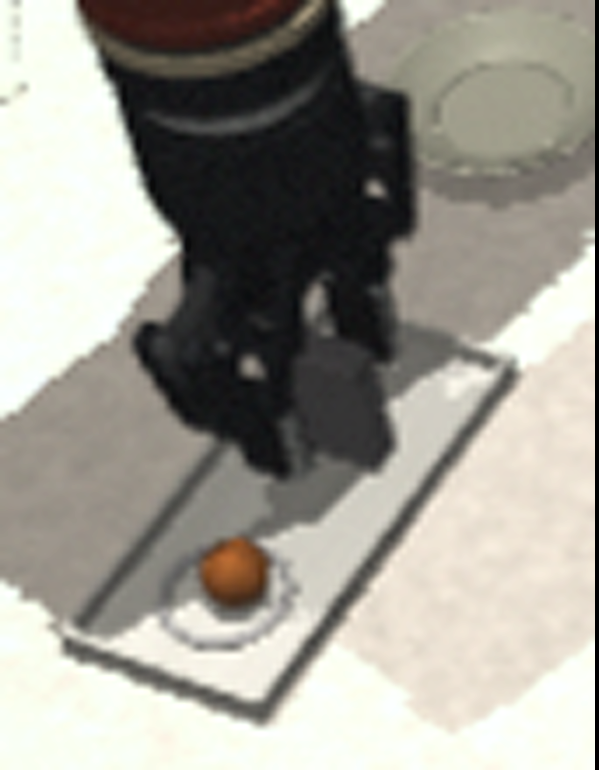

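Call:
drive_tool(hand=[0.6,0.5,0.4,0.35,0.3,0.25,0.2,0.15], slide=[[0,-0.002,0],[0,0,0],[0,0,0],[0,0,0],[0,0,0],[0,0,0],[0,0,0],[0,0,0]], turn=[[0,0,0],[0,0,0],[0,0,0],[0,0,0],[0,0,0],[0,0,0],[0,0,0],[0,0,0]], grip_force=50)

```text
t: 22.4
tool_pos: [0.4909, -0.3235, 0.0164]
tcp_rot: [[0.906, -0.423, 0.0], [-0.423, -0.906, -0.0], [0.0, 0.0, -1.0]]
contact_force: [0.5, -1.4, 1.5]
gripper_width: 0.0135
```

Call:
drive_tool(hand=[0.1,0.05,0,0,0], slide=[[0,0,0],[0,0,0],[0,0,0],[0,0,0],[0,0,0]], turn=[[0,0,0],[0,0,0],[0,0,0],[0,0,0],[0,0,0]])

```text
t: 23.02
tool_pos: [0.4908, -0.3236, 0.0164]
tcp_rot: [[0.906, -0.423, 0.0], [-0.423, -0.906, -0.0], [0.0, 0.0, -1.0]]
contact_force: [-0.3, 0.1, 2.6]
gripper_width: 0.0133
```

```bash
python3 - <<'E'
from h import *
s=get_state(); print(s['t'],s['tool_pos'],s['tcp_rot'].round(3),s['contact_force'],s['moment'],s['gripper_width'])
S=cam("scene"); cv2.imwrite("pics/scene17.png",S["img"])
cv2.imwrite("pics/s17.png",hst(draw(S,(120,190,205,300),[],7)))
E
```

```text
23.025 [ 0.49084575 -0.32356185  0.01638851] [[ 0.906 -0.423  0.   ]
 [-0.423 -0.906 -0.   ]
 [ 0.     0.    -1.   ]] [-0.32833643  0.14030856  2.63594789] [0.04086846 0.03132271 0.0058769 ] 0.013280618505671875
```

View pics/s17.png

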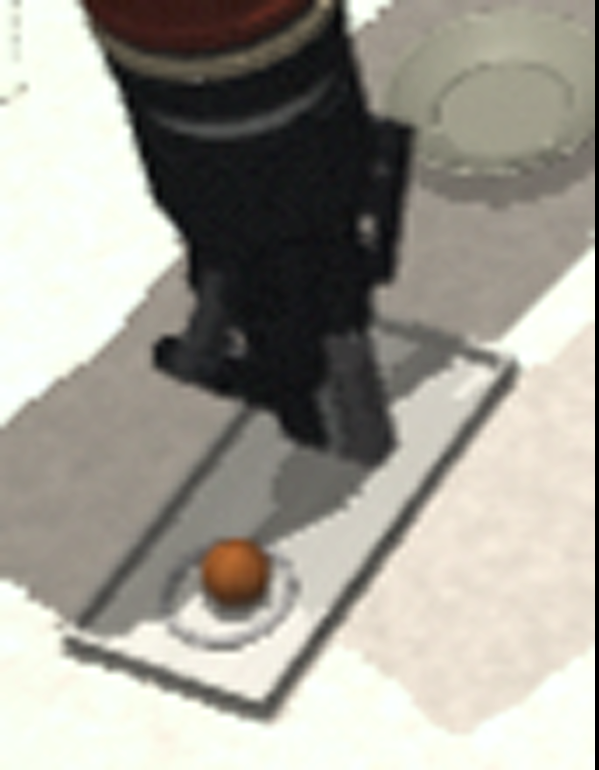

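Call:
drive_tool(hand=[0,0,0,0,0,0,0,0], slide=[[0,0,-0.003],[0,0,-0.007],[0,0,-0.012],[0,0,-0.016],[0,0,-0.016],[0,0,-0.012],[0,0,-0.007],[0,0,-0.003]], turn=[[0,0,0],[0,0,0],[0,0,0],[0,0,0],[0,0,0],[0,0,0],[0,0,0],[0,0,0]])

```text
t: 24.08
tool_pos: [0.4909, -0.3235, 0.0927]
tcp_rot: [[0.906, -0.423, 0.0], [-0.423, -0.906, -0.0], [0.0, 0.0, -1.0]]
contact_force: [0.5, -0.2, -1.8]
gripper_width: 0.0134
```

```bash
python3 - <<'E'
from h import *
s=get_state(); print(s['t'],s['tool_pos'],s['tcp_rot'].round(3),s['contact_force'],s['moment'],s['gripper_width'])
S=cam("scene"); T=cam("top"); cv2.imwrite("pics/scene18.png",S["img"]); cv2.imwrite("pics/top18.png",T["img"])
cv2.imwrite("pics/s18.png",hst(draw(S,(110,160,205,290),[],5),draw(T,(440,150,540,290),[],3)))
E
```

```text
24.075 [ 0.49086276 -0.32354393  0.09271764] [[ 0.906 -0.423  0.   ]
 [-0.423 -0.906 -0.   ]
 [ 0.     0.    -1.   ]] [ 0.45980562 -0.22037003 -1.75451378] [0.04139436 0.03230225 0.0274438 ] 0.013426861698219928
```

View pics/s18.png

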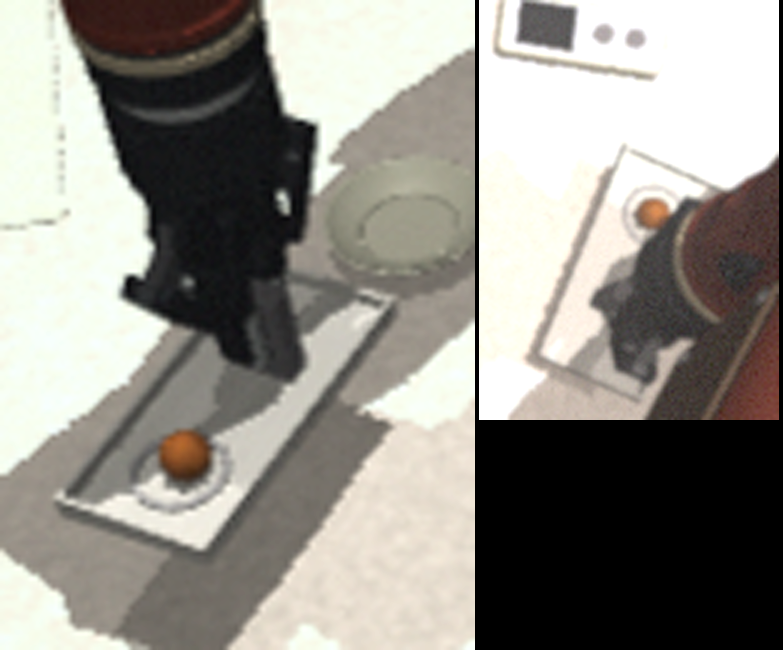

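Call:
drive_tool(hand=[0,0,0,0,0,0,0,0], slide=[[0,0,-0.006],[0,0,-0.013],[0,0,-0.02],[0,0,-0.023],[0,0,-0.023],[0,0,-0.02],[0,0,-0.013],[0,0,-0.006]], turn=[[0,0,0],[0,0,0],[0,0,0],[0,0,0],[0,0,0],[0,0,0],[0,0,0],[0,0,0]])

```text
t: 25.18
tool_pos: [0.4909, -0.3236, 0.2172]
tcp_rot: [[0.906, -0.423, 0.001], [-0.423, -0.906, -0.001], [0.001, 0.0, -1.0]]
contact_force: [-0.3, 0.1, -2.6]
gripper_width: 0.0134
```

```bash
python3 - <<'E'
from h import *
s=get_state(); print(s['t'],s['tool_pos'],s['tcp_rot'].round(3),s['contact_force'],s['moment'],s['gripper_width'])
S=cam("scene"); T=cam("top"); cv2.imwrite("pics/scene19.png",S["img"]); cv2.imwrite("pics/top19.png",T["img"])
crop(S,100,130,100,125,6,"s19.png"); crop(T,445,170,100,130,6,"t19.png")
E
```

```text
25.175 [ 0.490945   -0.32363755  0.21718703] [[ 0.906 -0.423  0.001]
 [-0.423 -0.906 -0.001]
 [ 0.001  0.    -1.   ]] [-0.30050326  0.09101581 -2.56838119] [0.02453549 0.10027392 0.00659959] 0.013428991855875304
```

View pics/s19.png

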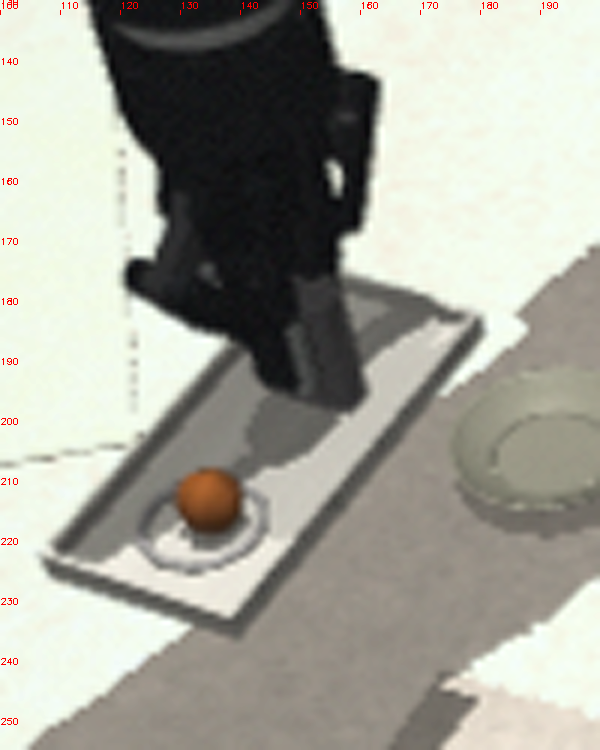

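View pics/t19.png

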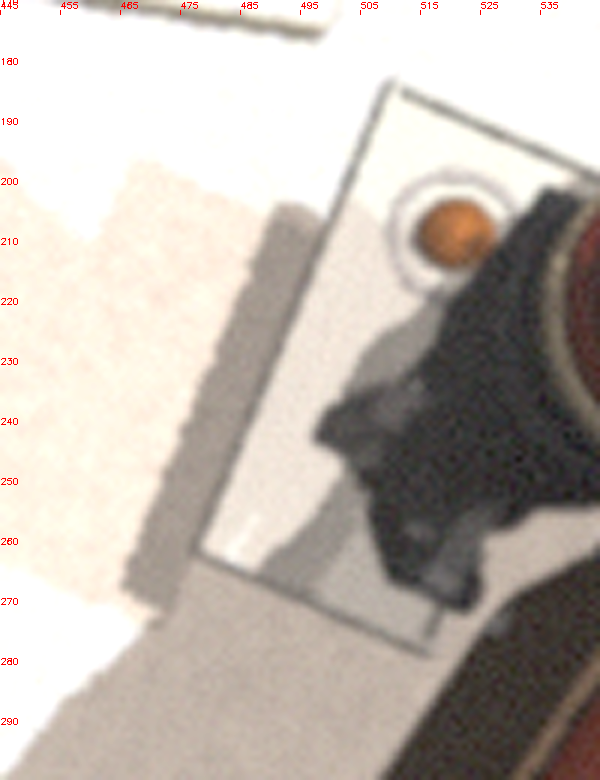

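```bash
python3 - <<'E'
from h import *
T=saved("top","top19.png");S=saved("scene","scene19.png")
z=.2008+.012
for c,uv,i in((T,[[509,184],[516.5,279],[478.3,261.7]],[0,2,3]),(S,[[138.6,233.3],[107.8,222.8],[180,183]],[0,1,3])):
    R=least_squares(lambda p:(proj(c,tr(p,co[i],z))-uv).ravel(),[.51,-.33,-.43]); print(R.x.round(4),R.fun.round(1),"pocket",tr(R.x,[.045,0],z),"handle",tr(R.x,[-.03,0],z))
print("ringT",back(T,[[445+458/6,170+235/6]],.2078),"ringS",back(S,[[100+203/6,130+527/6]],.2078))
# cup_s rim
T=saved("top","top13.png");S=saved("scene","scene13.png")
print("cupT",back(T,[[315+(590-404)/5-.5,160+168/5-.5]],.151),"cupS",back(S,[[250+170.5/5-.5,210+172.5/5-.5]],.151))
E
```

```text
[ 0.5142 -0.3351 -0.4285] [ 0.3 -1.3  0.5  0.6 -0.8  0.6] pocket [[ 0.55513371 -0.35375363  0.2128    ]] handle [[ 0.48691511 -0.32258918  0.2128    ]]
[ 0.5234 -0.3317 -0.4395] [ 0.3  0.3 -0.9  0.3  0.6 -0.7] pocket [[ 0.56409093 -0.35087926  0.2128    ]] handle [[ 0.49621717 -0.31897076  0.2128    ]]
ringT [[ 0.55670359 -0.35581956  0.2078    ]] ringS [[ 0.56578654 -0.35088046  0.2078    ]]
cupT [[ 0.60436247 -0.03207836  0.151     ]] cupS [[ 0.60769979 -0.03041591  0.151     ]]
```

Call:
drive_tool(hand=[0,0,0,0,0,0,0,0], slide=[[-0.0006,-0.0019,0],[-0.0016,-0.0051,0],[-0.0027,-0.0089,0],[-0.0039,-0.0127,0],[-0.0049,-0.0159,0],[-0.0059,-0.019,0],[-0.0066,-0.0212,0],[-0.007,-0.0228,0]], turn=[[0,0,0],[0,0,0],[0,0,0],[0,0,0],[0,0,0],[0,0,0],[0,0,0],[0,0,0]])

```text
t: 26.28
tool_pos: [0.5063, -0.2103, 0.2164]
tcp_rot: [[0.906, -0.423, 0.0], [-0.423, -0.906, 0.0], [0.0, -0.0, -1.0]]
contact_force: [-0.2, 0.3, -1.6]
gripper_width: 0.0135
```

Call:
drive_tool(hand=[0,0,0,0,0,0,0,0], slide=[[-0.0073,-0.0238,0],[-0.0073,-0.0238,0],[-0.0073,-0.0238,0],[-0.0073,-0.0238,0],[-0.007,-0.0228,0],[-0.0066,-0.0212,0],[-0.0059,-0.019,0],[-0.0049,-0.0159,0]], turn=[[0,0,0],[0,0,0],[0,0,0],[0,0,0],[0,0,0],[0,0,0],[0,0,0],[0,0,0]])

```text
t: 27.28
tool_pos: [0.531, -0.0298, 0.2164]
tcp_rot: [[0.907, -0.422, 0.0], [-0.422, -0.907, 0.0], [0.0, -0.0, -1.0]]
contact_force: [0.2, 0.6, -2.2]
gripper_width: 0.0133
```

Call:
drive_tool(hand=[0,0,0,0,0,0,0,0], slide=[[-0.0039,-0.0127,0],[-0.0027,-0.0089,0],[-0.0016,-0.0051,0],[-0.0006,-0.0019,0],[0,0,0],[0,0,0],[0,0,0],[0,0,0]], turn=[[0,0,0],[0,0,0],[0,0,0],[0,0,0],[0,0,0],[0,0,0],[0,0,0],[0,0,0]])

```text
t: 28.28
tool_pos: [0.5353, -0.0021, 0.2163]
tcp_rot: [[0.906, -0.423, 0.0], [-0.423, -0.906, -0.0], [0.0, 0.0, -1.0]]
contact_force: [0.2, 0.8, -2.0]
gripper_width: 0.0134
```

```bash
python3 - <<'E'
from h import *
s=get_state(); print(s['t'],s['tool_pos'],s['tcp_rot'].round(3),s['contact_force'],s['moment'],s['gripper_width'])
S=cam("scene"); T=cam("top"); cv2.imwrite("pics/scene20.png",S["img"]); cv2.imwrite("pics/top20.png",T["img"])
crop(S,235,155,105,135,5,"s20.png"); crop(T,310,130,115,115,5,"t20.png")
E
```

```text
28.275 [ 0.53530037 -0.00209929  0.21631579] [[ 0.906 -0.423  0.   ]
 [-0.423 -0.906 -0.   ]
 [ 0.     0.    -1.   ]] [ 0.18876343  0.76212027 -1.99212183] [ 0.02813355  0.0737617  -0.0251667 ] 0.013361251030121117
```

View pics/s20.png

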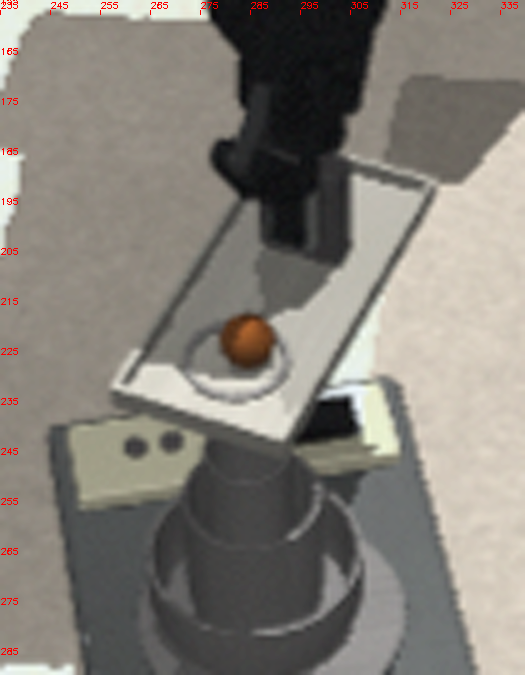

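View pics/t20.png

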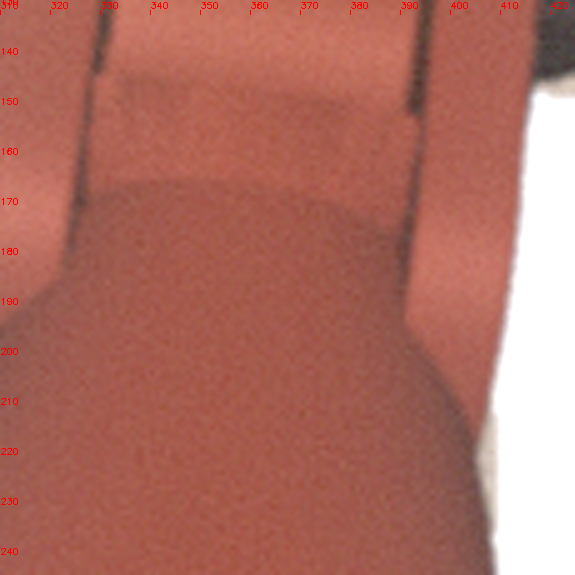

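```bash
python3 - <<'E'
from h import *
S=saved("scene","scene20.png")
print(back(S,[[235+237.5/5-.5,155+360/5-.5]],.2069))
cv2.imwrite("pics/s21.png",tray(S,(250,180,330,250),[.5353+.105-.0-.03*.0,0,0],1) if 0 else hst(*[tray(S,(250,180,330,250),[.5353+.03*.906+.423*d,-.0021-.03*.423+.906*d,-.4364],5,.1999) for d in (0,.003)]))
E
```

```text
[[ 0.60690432 -0.03164471  0.2069    ]]
```

View pics/s21.png

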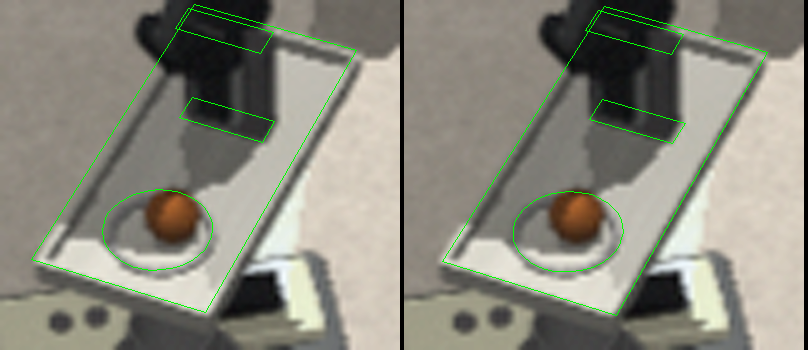

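Call:
drive_tool(hand=[0,0,0,0,0,0,0,0], slide=[[0,0,0.002],[0,0,0.004],[0,0,0.006],[0,0,0.004],[0,0,0.002],[0,0,0],[0,0,0],[0,0,0]], turn=[[0,0,0],[0,0,0],[0,0,0],[0,0,0],[0,0,0],[0,0,0],[0,0,0],[0,0,0]])

```text
t: 29.38
tool_pos: [0.5354, -0.002, 0.1985]
tcp_rot: [[0.906, -0.423, 0.0], [-0.423, -0.906, -0.0], [0.0, -0.0, -1.0]]
contact_force: [-1.0, -0.0, -2.0]
gripper_width: 0.0137
```

Call:
drive_tool(hand=[0,0,0,0,0,0], slide=[[0,0,0],[0,0,0],[0,0,0],[0,0,0],[0,0,0],[0,0,0]], turn=[[0,0,0],[0,0,0],[0,0,0],[0,0,0],[0,0,0],[0,0,0]])

```text
t: 30.12
tool_pos: [0.5353, -0.002, 0.1983]
tcp_rot: [[0.906, -0.423, -0.0], [-0.423, -0.906, -0.0], [-0.0, 0.0, -1.0]]
contact_force: [-0.8, 0.3, -2.3]
gripper_width: 0.0134
```

```bash
python3 - <<'E'
from h import *
s=get_state(); print(s['t'],s['tool_pos'],s['tcp_rot'].round(3),s['contact_force'],s['qd'].round(4),s['gripper_width'])
S=cam("scene"); cv2.imwrite("pics/scene22.png",S["img"])
cv2.imwrite("pics/s22.png",draw(S,(240,165,340,295),[(.6045,-.0313,.151,.02),(.6045,-.0313,.117,.032)],5))
E
```

```text
30.125 [ 0.53531096 -0.00195724  0.1982938 ] [[ 0.906 -0.423 -0.   ]
 [-0.423 -0.906 -0.   ]
 [-0.     0.    -1.   ]] [-0.80679611  0.27819978 -2.30467   ] [ 0.0004  0.0016  0.0026 -0.0013  0.0006 -0.0004] 0.013369418404965838
```

View pics/s22.png

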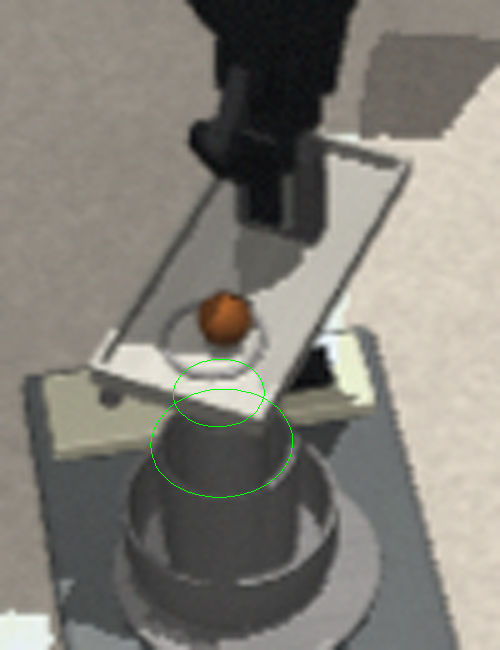

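View pics/scene22.png

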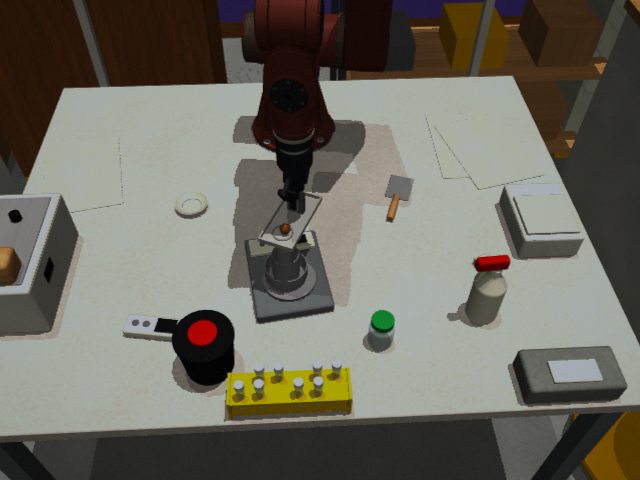

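```bash
python3 - <<'E'
from rig import *
print(finish_job())
s=get_state(); print(s['t'],s['tool_pos'],s['gripper_width'])
E
```

```text
the job is handed in; nothing more can be done
None
the job is handed in; nothing more can be done
```

I handed the job in at about 30 s of the 64 s allowed. By my checks every step worked, but the rig gives no verdict.

**What I did**
- **Medium cup:** I set it in the dish, feeling about 13 N of contact, and let go.
- **Small cup:** I set it inside the medium one at about 5 N and let go. Both cups looked upright and nested in both cameras.
- **Sample tray:** I gripped it by its block at 50 N, lifted it and carried it level with the nut in its pocket. It is now held over the small cup.

**Last checks**
- **Tray:** The tool was level and joint speeds were near zero. The underside is about 31 mm above the small cup's rim, worked out from the gripper height.
- **Pocket over the cup:** It sat within about 2 mm of the cup's axis. I measured this in the scene camera just before the last 18 mm of straight descent.
- **Nut and bystanders:** The nut was inside its ring. The bystanders visible in the last scene view looked unmoved. The sample block does not show up clearly there, but it was in place in the top view after the cups were set.

**Checks that disagreed**
- **Cameras:** The two differed by about 3–11 mm in x, depending on where I looked. I settled positions by comparing with the gripper's known position. The top camera could not see the final pose because the arm was in the way.
- **Grip on the tray block:** It may be off-centre by up to about 6 mm across the block's width. The tray still lifted level.

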